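Check the bag sealer's jaw gap with a taper feeler gauge

TASK

Pull the tool cabinet's drawer open by its handle, take out the blue-handled feeler gauge, and slide its wedge blade into the gap between the two bars of the bag sealer, flat on the lower bar and square to the bars, until it drags snugly and has pushed the sprung upper bar up by a millimetre or two, without forcing it. Finish while still holding the gauge at that depth, in the gripper and motionless. Leave the jars standing where they are.

Things in the scene. Friction and masses are not known exactly. Their poses are not given: they have to be found in the camera images.
- cabinet_drawer0 (a joint): the drawer's slide: 0 m shut, grows as the drawer comes out towards the robot (along the cabinet's -x axis), to a stop at 0.18 m. Drags with about 1 N and stays where it is left; it may start up to 15 mm open. Open it 150 mm or more: then there is room for a gripper over the gauge
- cabinet_drawer0_handle (a point): middle of the drawer's steel bar handle: a level round bar 11 mm thick and 120 mm long, along the cabinet's y, 35 mm in front of the blue drawer front, 47 mm above the table, 38 mm below the cabinet's top. Two 8 mm stalks carry it 51 mm either side of its middle. Grip it from above across the bar; 29 mm is free behind it
- cabinet: fixed grey tool cabinet, 260 mm deep (x), 280 mm wide (y), 85 mm high, with one blue-fronted drawer; origin under its centre on the table, its front faces its own -x. The drawer's floor is 22 mm above the table, inside 215 x 238 mm; its side walls reach 63 mm and its front 72 mm above the table
- gauge: taper feeler gauge, about 120 g, lying flat in the drawer, handle about 75 mm behind the drawer front, blade pointing roughly along the cabinet's +y. Blue handle 60 x 20 x 30 mm (x, y, z); steel blade 110 mm long, 18 mm wide, flat underside level with the handle's, thickness growing evenly from 2.5 mm at the tip to 10.2 mm at the handle. Origin under the handle's centre, x towards the tip, z up
- blade_tip (a point): middle of the blade tip's lower edge, 140 mm along the gauge's x from its origin, level with the underside
- gauge_grip (a point): point inside the handle, 21 mm above the gauge's origin: a place to grip across the 20 mm width
- sealer: fixed white bag sealer, 170 x 250 mm, open mouth facing its own -x, roughly towards the cabinet; its x axis is the direction in which the blade goes in. Origin on the table below the middle of the mouth. Above the bars a grey frame (two posts 190 mm apart inside, a crossbeam) tops out 123 mm above the table; 115 mm behind the mouth stands its control box
- mouth (a point): middle of the mouth: front edge of the lower bar's flat top, 70 mm above the table; axes as the sealer's. The bars are 36 mm deep (x) and 180 mm long (y), open behind, so that the tip may come out at the back. In front of the bars 9 mm lips flare 7 mm up and down as a lead-in
- lower_bar: the sealer's fixed aluminium lower bar; origin at the mouth point (middle of the front edge of its flat top). A blade flat on it touches the upper bar 21 to 62 mm in, then lifts that 0.7 mm for each further 10 mm; the drag along the blade is about 2.5 N at first touch, 5 N at 1.5 mm of lift and 8 N at 3.5 mm (a fifth more or less with friction)
- upper_bar: the sealer's orange upper bar, 18 mm thick; origin in the middle of the front edge of its flat underside. At rest it lies 4 to 6.8 mm above the lower bar (differs from start to start), and it slides straight up against its 200 g and a spring of 1.2 N per mm, to a stop 10 mm up.
- jar_a: closed glass jar, 58 mm across, 124 mm high, loose bystander; origin under its centre
- jar_b: a second such jar
- jar_c: a third such jar

How it is judged (in metres and radians):
On the way, in this order (a step that is already met when the one before it is completed fails the run):
1. the drawer is pulled open, by at least 130 mm (value of joint cabinet_drawer0 above 0.13 m), for 0.2 s.
2. the gauge is lifted clear of the drawer in the gripper (height (world z) of gauge above 0.065 m and contact force between the fingers and gauge above 2 N), for 0.2 s.
At the end, for the whole second after the job is handed in: Through the last second the gripper holds the gauge still (grip over 4 N, under 10 mm/s); its blade, over 20 mm in, square to the bars within 0.2 rad, level within 0.12 rad, touches the lower bar (over 0.3 N) and the upper bar (over 1 N), lifted 0.5 to 3.5 mm (distance of upper_bar from where it was at the start of the episode between 0.0005 and 0.0035 m and contact force between gauge and upper_bar above 1 N and contact force between gauge and lower_bar above 0.3 N and x of blade_tip in the frame of mouth above 0.02 m and y of blade_tip in the frame of mouth between -0.075 and 0.075 m and angle between the x axis of gauge and the x axis of sealer, either way round below 0.2 rad and angle between gauge's own z axis and vertical below 0.12 rad and contact force between the fingers and gauge above 4 N and linear speed of gauge below 0.01 m/s); the arm keeps its last pose, push and grip.
It fails at once if the upper bar is forced up by more than 6 mm (distance of upper_bar from where it was at the start of the episode above 0.006 m).
It fails at once if a jar is moved by more than 25 mm or tipped (distance of jar_a from where it was at the start of the episode above 0.025 m or angle between jar_a's own z axis and vertical above 0.3 rad).
It fails at once if a jar is moved by more than 25 mm or tipped (distance of jar_b from where it was at the start of the episode above 0.025 m or angle between jar_b's own z axis and vertical above 0.3 rad).
It fails at once if a jar is moved by more than 25 mm or tipped (distance of jar_c from where it was at the start of the episode above 0.025 m or angle between jar_c's own z axis and vertical above 0.3 rad).
It also fails if it takes over 72 s, if anything falls off the work surface, if the arm or the gripper's body presses on something with over 40 N, if the wrist force passes 120 N, or if a joint passes its speed limit or range.

ROBOT

A 7-joint arm with a two-finger parallel gripper is mounted at the origin on the work surface. World frame = base frame: x ahead of the robot, y to its left, z up, the work surface at z = 0. Lengths are in mm, angles in rad, forces in N, time in s.
With the tool pointing down it reaches from about 425 to 875 mm from the base axis. Payload 4.7 kg.
Tool frame: the origin (TCP) lies at the very end of the fingers, on their centre line; the grasp point (between the pads) lies 19 mm behind it; z points along the fingers, y is the direction in which the jaws open and shut (so a half turn about z gives the same grasp; the last joint's range is limited). The gripper opens to 87 mm and grips with 3 to 60 N. Pads are 19 mm wide; open, the fingers measure 117 mm over their backs; the gripper's body (75 mm by 190 mm) begins 51 mm behind the grasp point.
Start: joints at [0.014, 0.321, -0.07, 1.45, 0.023, 1.371, -0.057], TCP at [650.022, -0.027, 188.287] pointing down, gripper open.
Joint ranges: [-2.86, 2.86], [-0.3, 2.09], [-1.38, 1.24], [0.06, 2.45], [-1.56, 4.7], [0.09, 2.05], [-2.69, 2.69]. Speed limits (rad/s): [2.57, 2.57, 3.14, 3.14, 3.14, 3.14, 3.14].

INTERFACE

Orientations are given as [roll, pitch, yaw] about the fixed x, y, z axes, in that order (R = Rz(yaw) Ry(pitch) Rx(roll)).
In Python, from bench import status, viewer, close_job gives the robot as it stands. The module is installed in compiled form; this text tells all that it offers.
- The arm moves only by the tool send_rows, never from a script. Its argument "steps" is text: rows parted by semicolons, each of 5 numbers parted by spaces: the opening, from -1 (shut) to 1 (fully open), then the shift along the world's x, y, z in m, then the turn about the world's z in rad. In form: fingers x y z yaw; .... A call has 1 to 5 rows; each row is the pose to reach, as a shift and turn from the pose commanded when the call began; what a row does not reach only later rows make up. A row lasts 1/12 s, in which the tool goes at most 41.7 mm and 7.16 degrees, less where a joint would pass 70% of its speed; a pose out of reach is approached as far as the arm can. A call with a gripper value outside its range is refused whole. The fingers move at their own pace and stop on an object; the grip force is fixed at half the most. Time passes only in rows, so rows that repeat a pose let the fingers close. It gives the time, the measured TCP pose, the force and the opening at its end, in the units of the state.
- status.sense(): the state, without advancing time (a new reading comes with each control period).
- viewer.get_image(name): name is "scene" or "side" or "wrist"; returns a dict with "img" (400x640x3 uint8, red, green, blue), "fx", "fy", "cx", "cy" (pixels), "T" (4x4, takes a point from camera to world coordinates). Camera axes: x right, y down, z forward; pixel columns grow to the right and rows downward; lengths in mm; the calibration is good to about 2 mm. The wrist camera is an equidistant fisheye: a pixel r from the principal point sees the ray r / f radians off the axis. A picture is of the moment at which its call begins. There is no depth.
- close_job(): hands the job in, once; it reports no verdict.
Trained networks look in the newest picture that a camera, given by its name, has taken for a name from the list of things; names that differ only in an ending like _2 or _b are one class to them, and where a whole thing is asked for, a point or a joint stands for the part that bears it (a point fixed in the world has none). Each returns a list of dicts, best first, with "score" (0 to 1); they miss things now and then, are a little off and sometimes report something else, mostly with a low value. They report only what shows in the picture. A call takes as long as a camera call.
- viewer.trace(camera, label): "pixels" (400x640 bool, what is visible of it) and "rect" ([left, top, right, bottom] in pixels, round what is visible of it).
- viewer.landmark_of(camera, label): "location" ([column, row] in pixels: a listed point, or the origin of a listed thing).
The state is a dict: "clock": time; "joint_positions": joint angles; "qd": joint speeds; "effort": joint torques, N m; "position": TCP position; "tool_rot": TCP orientation; "contact_force": force on the tool from outside, world axes, zero at the start; "torque": the same for the moment, N m; "opening": finger opening in mm.
Only numpy, scipy, OpenCV 4.12 (cv2) and the standard library are available. Lean on these libraries where they do the work, as an engineer would, in place of code of your own. Each camera call takes 0.05 s, during which the arm holds its last target.

## Working session

There is one attempt and no reset: what is moved stays moved. The work goes in short steps, Python scripts to look and compute and a tool call to move; the robot and the scene stay as the last step left them, time stands still between calls to the robot, and variables do not carry over. Pictures are saved under pics/ and viewed, and the job is handed in when it is done.

Besides the shell and the picture viewer there is one more tool, called after "Call:" as name(argument=value, ...) on one line, values as JSON. send_rows: Moves the arm, as the interface text tells. Its arguments: {"type":"object","properties":{"steps":{"type":"string"}},"required":["steps"]}

```bash
mkdir -p pics; cat > h.py <<'E'
import numpy as np, cv2
from bench import status, viewer
def shot(cam,fn=None):
    d=viewer.get_image(cam)
    if fn: cv2.imwrite('pics/'+fn,d['img'][:,:,::-1])
    return d
def ray(d,p,fish=False):
    u=(p[0]-d['cx'])/d['fx']; v=(p[1]-d['cy'])/d['fy']
    if fish:
        r=np.hypot(u,v); s=np.sin(r)/r if r>1e-9 else 1; k=np.array([u*s,v*s,np.cos(r)])
    else: k=np.array([u,v,1.])
    T=np.array(d['T']); k=T[:3,:3]@k
    return T[:3,3],k/np.linalg.norm(k)
def onz(d,p,z,fish=False):
    o,k=ray(d,p,fish); return o+k*(z-o[2])/k[2]
def proj(d,X,fish=False):
    T=np.array(d['T']); c=T[:3,:3].T@(np.array(X,float)-T[:3,3])
    if fish:
        r=np.hypot(c[0],c[1]); t=np.arctan2(r,c[2]); c=np.array([c[0]/r*t,c[1]/r*t,1]) if r>1e-9 else np.array([0,0,1.])
    else: c=c/c[2]
    return np.array([d['cx']+d['fx']*c[0],d['cy']+d['fy']*c[1]])
def tri(rs):
    A=np.zeros((3,3));b=np.zeros(3)
    for o,k in rs:
        P=np.eye(3)-np.outer(k,k);A+=P;b+=P@o
    return np.linalg.solve(A,b)
E
python3 - <<'E'
from h import *
np.set_printoptions(precision=3,suppress=True)
print(status.sense())
D={}
for c in ['scene','side','wrist']:
    D[c]=shot(c,c+'0.png'); print(c,D[c]['fx'],D[c]['cx'],D[c]['cy'],np.array(D[c]['T']))
for l in ['cabinet_drawer0_handle','cabinet','gauge','blade_tip','gauge_grip','sealer','mouth','lower_bar','upper_bar','jar_a']:
    for c in D:
        r=viewer.landmark_of(c,l)
        print(l,c,[(np.round(x['location'],1).tolist(),round(x['score'],2)) for x in r][:4])
E
```

```text
{'clock': 0.0, 'joint_positions': array([ 0.014,  0.322, -0.07 ,  1.452,  0.023,  1.371, -0.057]), 'qd': array([-0.001,  0.   ,  0.   , -0.   , -0.001, -0.   ,  0.   ]), 'effort': array([ -0.   , -49.128,  -0.404, -31.253,  -0.064,   0.044,   0.   ]), 'position': array([649.408,  -0.058, 187.189]), 'tool_rot': array([-3.14 ,  0.   ,  1.571]), 'contact_force': array([ 0.533, -0.406, -0.346]), 'torque': array([-0.032, -0.036, -0.009]), 'opening': 87.32974070070394}
scene 378.67832614429346 318.825130235997 198.21899804125178 [[  -0.636    0.606   -0.478 1086.07 ]
 [   0.772    0.492   -0.403  410.115]
 [  -0.009   -0.625   -0.78  1006.747]
 [   0.       0.       0.       1.   ]]
side 517.4702562367432 324.8558570261593 189.11914425011443 [[    0.963    -0.187     0.197   222.55 ]
 [   -0.27     -0.608     0.746 -1200.201]
 [   -0.02     -0.771    -0.636  1048.036]
 [    0.        0.        0.        1.   ]]
wrist 309.70691628693146 318.5936947254396 196.7394853774777 [[  1.      0.     -0.001 649.451]
 [ -0.     -0.959  -0.282  77.036]
 [ -0.001   0.282  -0.959 383.114]
 [  0.      0. 
[... 386 characters left out ...]
e_tip side []
blade_tip wrist []
gauge_grip scene []
gauge_grip side []
gauge_grip wrist []
sealer scene [([385.0, 260.4], 0.76)]
sealer side [([306.2, 163.2], 0.88)]
sealer wrist [([219.6, 11.7], 0.65)]
mouth scene []
mouth side [([305.1, 143.5], 0.68)]
mouth wrist []
lower_bar scene []
lower_bar side [([306.0, 145.1], 0.98), ([400.3, 238.2], 0.42)]
lower_bar wrist []
upper_bar scene [([391.7, 247.0], 0.73)]
upper_bar side [([228.5, 151.7], 0.7), ([305.9, 139.2], 0.57)]
upper_bar wrist []
jar_a scene [([288.5, 280.3], 0.86), ([239.5, 148.3], 0.76), ([462.8, 229.3], 0.66)]
jar_a side [([356.8, 333.2], 0.81), ([227.5, 152.0], 0.79), ([383.6, 175.6], 0.57)]
jar_a wrist [([405.2, 151.3], 0.69)]
```

View pics/scene0.png

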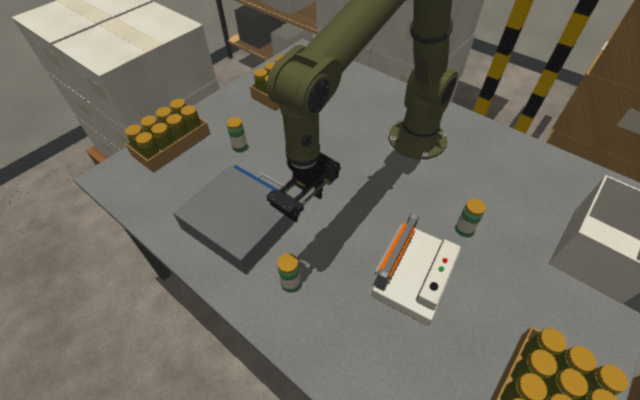

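View pics/side0.png

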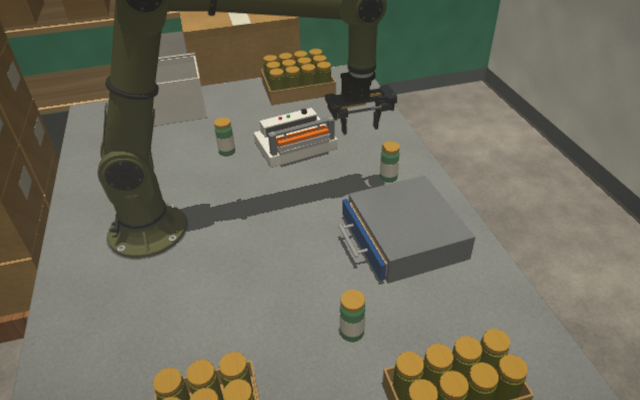

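View pics/wrist0.png

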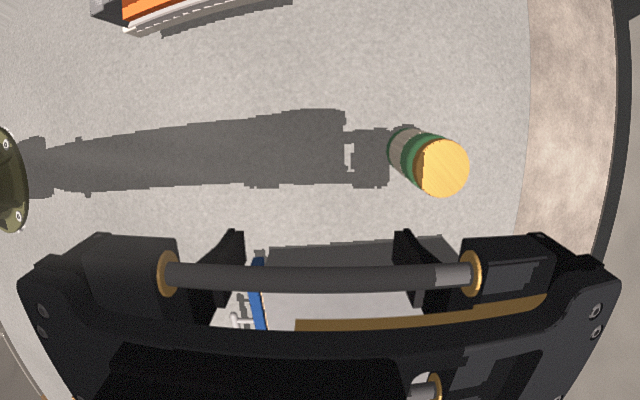

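The scene view shows the cabinet at about (235,215) and the sealer at (415,270). The side view shows the handle near (344,241), the sealer mouth near (305,143) and the jars at (352,315), (224,135) and (389,160). I'll enlarge these to pick corners.

```bash
python3 - <<'E'
import cv2
a=cv2.imread('pics/side0.png'); b=cv2.imread('pics/scene0.png')
cv2.imwrite('pics/z1.png',cv2.resize(a[170:290,330:490],None,fx=5,fy=5,interpolation=cv2.INTER_CUBIC))
cv2.imwrite('pics/z2.png',cv2.resize(a[95:175,240:350],None,fx=7,fy=7,interpolation=cv2.INTER_CUBIC))
cv2.imwrite('pics/z3.png',cv2.resize(b[150:275,165:325],None,fx=4.7,fy=4.7,interpolation=cv2.INTER_CUBIC))
cv2.imwrite('pics/z4.png',cv2.resize(b[205:325,360:480],None,fx=5,fy=5,interpolation=cv2.INTER_CUBIC))
E
```

```text
(no output)
```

View pics/z1.png

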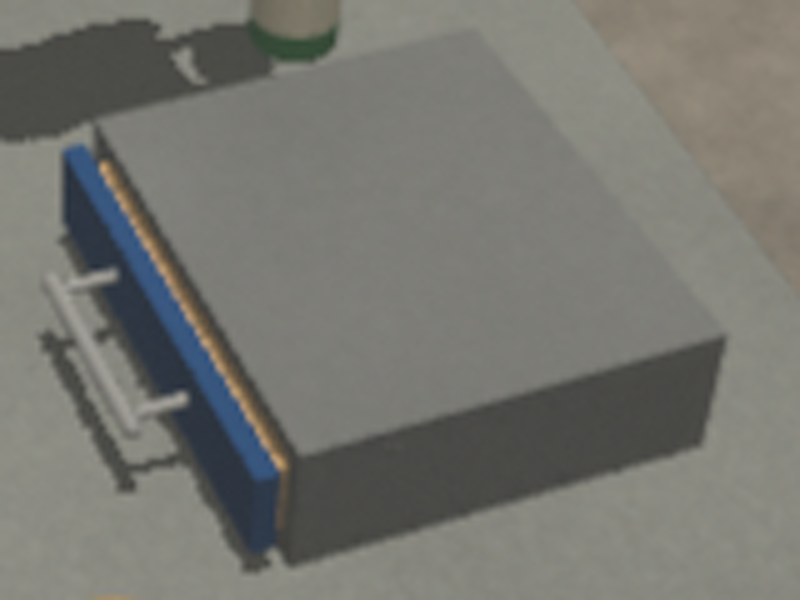

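View pics/z2.png

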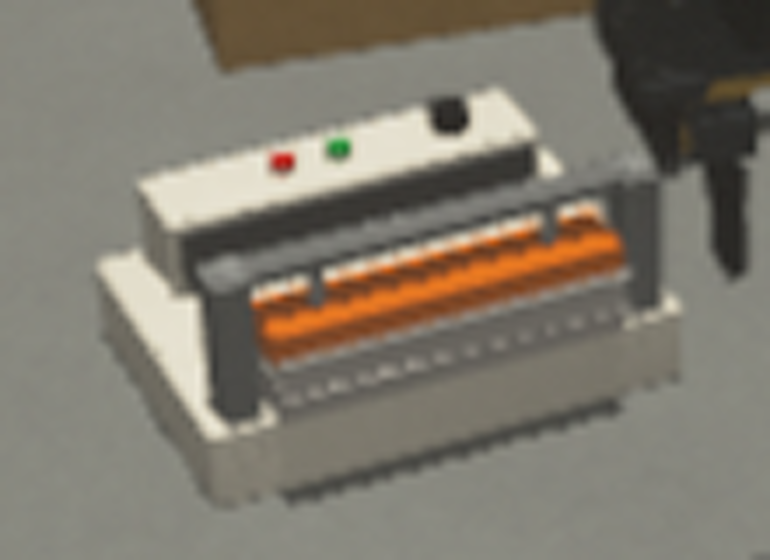

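View pics/z3.png

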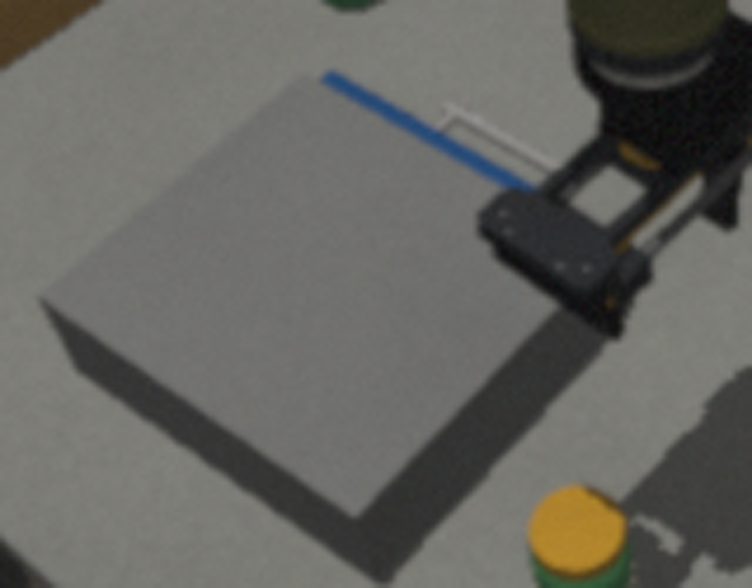

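View pics/z4.png

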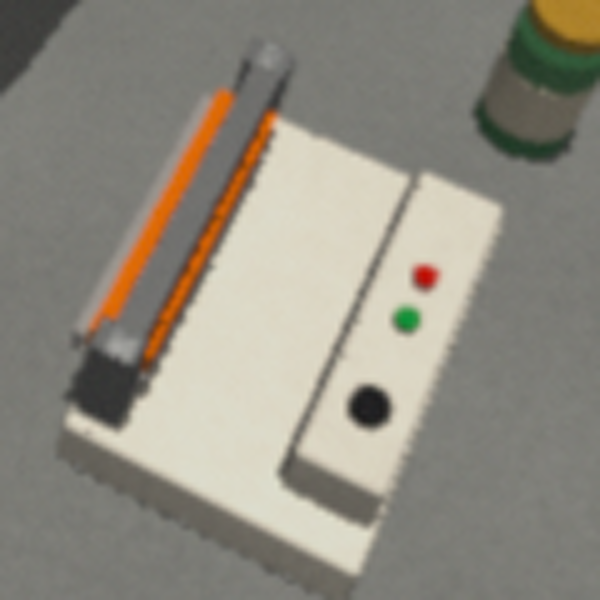

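```bash
python3 - <<'E'
from h import *
np.set_printoptions(precision=1,suppress=True)
s=shot('side'); c=shot('scene')
S=lambda q,f,o:(q[0]/f+o[0],q[1]/f+o[1])
z1=lambda x,y:(x/5+330-.4,y/5+170-.4); z2=lambda x,y:(x/7+240-.43,y/7+95-.43); z3=lambda x,y:(x/4.7+165-.4,y/4.7+150-.4); z4=lambda x,y:(x/5+360-.4,y/5+205-.4)
P=[onz(s,z1(*q),85) for q in [(95,122),(472,28),(724,337),(297,458)]]; print('cab side',*P)
Q=[onz(c,z3(*q),85) for q in [(312,75),(42,300),(355,518)]]; print('cab scene',*Q)
print('front edge',np.linalg.norm(P[0]-P[3]),np.linalg.norm(P[2]-P[3]))
for q in [(P[0]-P[3]),(P[1]-P[2]),(P[1]-P[0]),(P[2]-P[3]),Q[1]-Q[0],Q[1]-Q[2]]: print('ang',np.degrees(np.arctan2(q[1],q[0])))
print('handle',[onz(s,z1(*q),47) for q in [(49,280),(134,428)]], [onz(c,z3(*q),47) for q in [(447,106)]])
print('sealer base side',[onz(s,z2(*q),0) for q in [(220,503),(680,378)]])
print('frame top side',[onz(s,z2(*q),123) for q in [(222,268),(635,165)]])
print('frame top scene',[onz(c,z4(*q),123) for q in [(268,55),(120,342)]])
print('box front-bottom? scene',[onz(c,z4(*q),90) for q in [(422,175),(300,460),(500,208),(382,495)]])
print('base scene',[onz(c,z4(*q),0) for q in [(62,465),(350,600)]])
for h in (40,50,60):print(h,'basetop scene',[onz(c,z4(*q),h) for q in [(66,425),(358,575)]],'side',[onz(s,z2(*q),h) for q in [(212,435),(100,265),(680,312)]])
print('mouth lm',onz(s,(305.1,143.5),70),onz(s,(306,145.1),70),'upper',onz(c,(391.7,247),76))
for q in [(228,152),(384,175.6),(357,333)]: print('jar',onz(s,q,0))
for q in [(288.5,280.3),(239.5,148.3),(462.8,229.3)]: print('jarc',onz(c,q,0))
print('lip front top scene', [onz(c,z4(*q),63) for q in [(80,338),(212,95)]])
E
```

```text
cab side [ 579.8 -112.1   85. ] [823.  -94.8  85. ] [ 840.3 -374.2   85. ] [ 596.8 -389.7   85. ]
cab scene [ 598.9 -384.2   85. ] [ 845.  -370.3   85. ] [826.9 -95.8  85. ]
front edge 278.1289281831083 244.0037618717283
ang 93.50196635800239
ang 93.540459576071
ang 4.0636363088904
ang 3.6282715612881957
ang 3.2360317473401317
ang -86.2459400030743
handle [array([ 527.5, -192.5,   47. ]), array([ 537.4, -313.3,   47. ])] [array([ 537.7, -316.5,   47. ])]
sealer base side [array([405.2, 198.3,   0. ]), array([647. , 232.6,   0. ])]
frame top side [array([419.7, 212.5, 123. ]), array([627.6, 241.4, 123. ])]
frame top scene [array([422.9, 205.4, 123. ]), array([629.9, 240.6, 123. ])]
box front-bottom? scene [array([416.3, 308.9,  90. ]), array([610.8, 342.6,  90. ]), array([408.5, 353.1,  90. ]), array([601.1, 384.1,  90. ])]
base scene [array([651.2, 234.1,   0. ]), array([617., 397.,   0.])]
40 basetop scene [array([648. , 229.6,  40. ]), array([621.4, 394.3,  40. ])] side [array([405., 199.,  40.]), array([378.7, 360.6,  40. ]), array([647.1, 232.2,  40. ])]
50 basetop scene [array([652.5, 231.5,  50. ]), array([626.2, 394.4,  50. ])] side [array([403.2, 185.1,  50. ]), array([377.1, 345.1,  50. ]), array([642.9, 218. ,  50. ])]
60 basetop scene [array([657. , 233.3,  60. ]), array([631. , 394.6,  60. ])] side [array([401.4, 171.2,  60. ]), array([375.6, 329.7,  60. ]), array([638.6, 203.8,  60. ])]
mouth lm [526.5 196.3  70. ] [527.1 186.3  70. ] upper [522.3 204.1  76. ]
jar [276.8 326.    0. ]
jar [750.6  39.2   0. ]
jar [ 474.1 -511.     0. ]
jarc [760.6  16.3   0. ]
jarc [ 471.8 -500.     0. ]
jarc [278.1 326.8  -0. ]
lip front top scene [array([610.8, 210.7,  63. ]), array([425.2, 180.7,  63. ])]
```

Side and scene agree on the cabinet: yaw about +0.064 rad, handle middle about (532,-253,47). The sealer yaw is about 1.73 rad, with its mouth near (522,203). I'll move above the handle and check with the wrist camera.

Call:
send_rows(steps="0.3 -0.02 -0.04 0 0.02; 0.3 -0.04 -0.08 0 0.04; 0.3 -0.055 -0.12 0 0.064; 0.3 -0.07 -0.16 0 0.064; 0.3 -0.085 -0.19 0 0.064")

```text
clock: 2.17
position: [564.4, -191.9, 188.5]
tool_rot: [3.141, 0.0, 1.635]
contact_force: [0.7, -0.4, -0.2]
opening: 62.1
```

Call:
send_rows(steps="0.3 -0.016 -0.03 0 0; 0.3 -0.032 -0.063 -0.02 0; 0.3 -0.032 -0.063 -0.05 0;0.3 -0.032 -0.063 -0.06 0; 0.3 -0.032 -0.063 -0.06 0")

```text
clock: 2.58
position: [530.9, -251.8, 125.3]
tool_rot: [-3.137, -0.003, 1.634]
contact_force: [-0.6, 0.4, 0.0]
opening: 56.8
```

```bash
cat > look.py <<'E'
from h import *
import sys
np.set_printoptions(precision=3,suppress=True)
r=status.sense(); print(r['clock'],r['position'],r['tool_rot'],r['contact_force'],r['opening'])
E
python3 - <<'E'
from look import *
w=shot('wrist','w1.png'); 
for l in ['cabinet_drawer0_handle']:
  for x in viewer.landmark_of('wrist',l): print(x['score'],x['location'],onz(w,x['location'],47,True))
s=shot('side','s1.png')
for x in viewer.landmark_of('side','cabinet_drawer0_handle'): print(x['score'],x['location'],onz(s,x['location'],47))
E
```

```text
2.5833 [ 530.942 -251.822  125.295] [-3.137 -0.003  1.634] [-0.628  0.382  0.009] 56.84192767422473
0.83 [322.1, 194.8] [ 533.569 -253.061   47.   ]
0.69 [347.2, 240.8] [ 530.32  -255.672   47.   ]
```

View pics/w1.png

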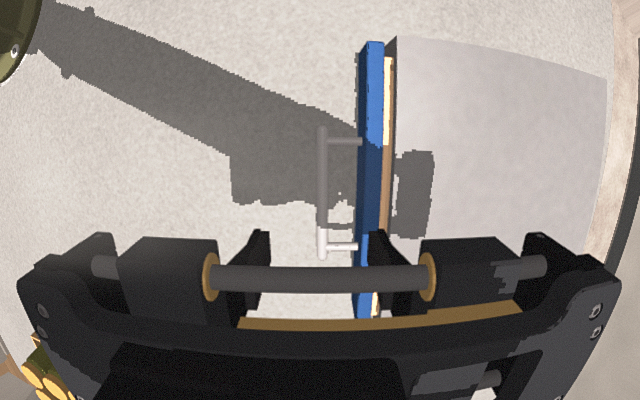

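The wrist view shows the handle bar vertical at column 322, rows 128–258. Its middle is (533.6,-253), matching the other views. I'll narrow the fingers first, then descend.

Call:
send_rows(steps="-0.32 0.0025 -0.001 0 0; -0.32 0.0025 -0.001 0 0; -0.32 0.0025 -0.001 0 0;-0.32 0.0025 -0.001 -0.02 0; -0.32 0.0025 -0.001 -0.035 0")

```text
clock: 3.2
position: [536.4, -254.2, 93.8]
tool_rot: [3.139, 0.001, 1.635]
contact_force: [-0.5, 0.2, 0.8]
opening: 33.0
```

```bash
python3 - <<'E'
from look import *
w=shot('wrist','w2.png'); 
E
```

```text
3.2 [ 536.395 -254.212   93.768] [3.139 0.001 1.635] [-0.51   0.204  0.76 ] 33.03874386478502
```

View pics/w2.png

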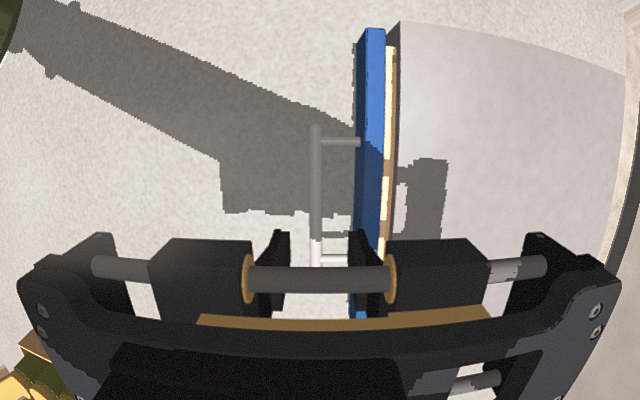

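The bar is at column 315 and the finger centre at about 319, so I'm about 3 mm too far in +x. I'll correct that and descend.

Call:
send_rows(steps="-0.32 -0.003 0.001 -0.01 0; -0.32 -0.003 0.001 -0.03 0; -0.32 -0.003 0.001 -0.05 0;-0.32 -0.003 0.001 -0.061 0; -0.32 -0.003 0.001 -0.061 0")

```text
clock: 3.67
position: [530.6, -252.2, 29.9]
tool_rot: [-3.138, -0.002, 1.635]
contact_force: [-0.6, 0.7, 0.1]
opening: 29.1
```

Call:
send_rows(steps="-1 0 0 0 0;-1 0 0 0 0;-1 0 0 0 0;-1 0 0 0 0;-1 0 0 0 0")

```text
clock: 4.08
position: [533.1, -253.3, 33.2]
tool_rot: [3.14, 0.001, 1.635]
contact_force: [-0.2, 0.0, -0.7]
opening: 5.0
```

Call:
send_rows(steps="-1 0 0 0 0;-1 0 0 0 0")

```text
clock: 4.25
position: [532.7, -253.0, 32.6]
tool_rot: [3.141, 0.0, 1.635]
contact_force: [0.4, 0.2, -0.2]
opening: 1.2
```

```bash
python3 - <<'E'
from look import *
w=shot('wrist','w3.png'); s=shot('side','s3.png')
a=s['img'][150:290,300:480,::-1]
cv2.imwrite('pics/s3z.png',cv2.resize(a,None,fx=4.2,fy=4.2))
E
```

```text
4.25 [ 532.656 -253.044   32.561] [3.141 0.    1.635] [ 0.423  0.184 -0.195] 1.1701864868950274
```

View pics/w3.png

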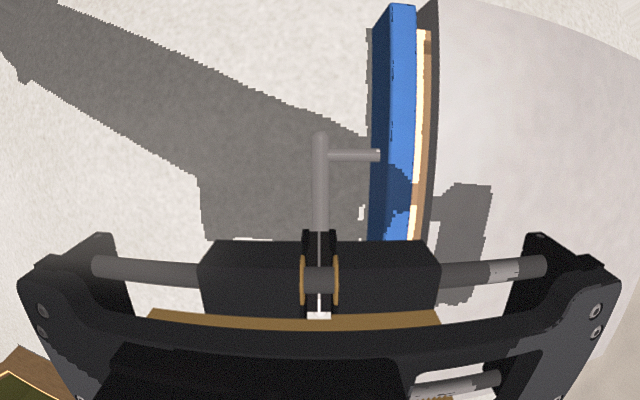

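View pics/s3z.png

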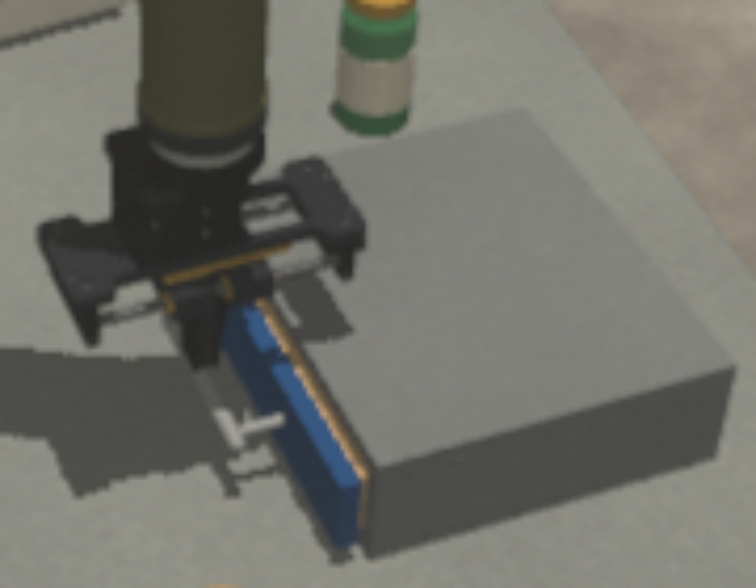

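```bash
python3 - <<'E'
from look import *
s=shot('side'); w=shot('wrist')
for X in [(532.6,-253,32.6),(532.6,-253,47),(532.6,-253,60)]: print(X,proj(s,X),(proj(s,X)-[300,150])*4.2, proj(w,X,True))
a=w['img'][100:330,230:430,::-1]
cv2.imwrite('pics/w4z.png',cv2.resize(a,None,fx=2.6,fy=2.6,interpolation=cv2.INTER_CUBIC))
E
```

```text
4.35 [ 532.549 -253.039   32.37 ] [3.141 0.    1.635] [-0.69  -0.899  0.36 ] 0.5448336789271093
(532.6, -253, 32.6) [347.659 243.691] [200.169 393.501] [319.164 224.41 ]
(532.6, -253, 47) [347.703 239.954] [200.354 377.808] [319.211 232.719]
(532.6, -253, 60) [347.744 236.539] [200.523 363.463] [319.259 241.243]
```

View pics/w4z.png

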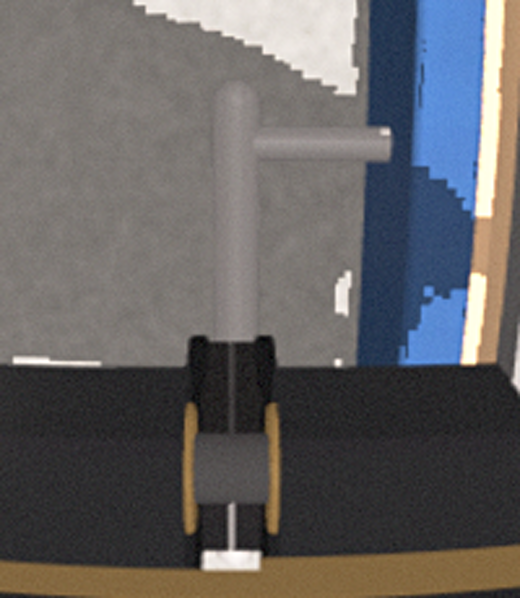

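```bash
python3 - <<'E'
from look import *
s=shot('side'); c=shot('scene')
for z in (175,188,215):
  for dx in (-45,45): X=(650+dx,0,z); print(X,proj(s,X),proj(c,X))
a=cv2.imread('pics/side0.png')[70:150,310:420]; b=cv2.imread('pics/scene0.png')[140:230,255:355]
cv2.imwrite('pics/f1.png',cv2.resize(a,None,fx=6,fy=6)); cv2.imwrite('pics/f2.png',cv2.resize(b,None,fx=6,fy=6))
E
```

```text
4.45 [ 532.542 -252.996   32.286] [3.142 0.    1.635] [-0.839 -0.59   0.064] 0.044319370102765564
(605, 0, 175) [345.454 145.645] [317.63  207.919]
(695, 0, 175) [374.256 140.509] [295.935 228.954]
(605, 0, 188) [345.478 141.99 ] [317.577 205.039]
(695, 0, 188) [374.435 136.868] [295.657 226.164]
(605, 0, 215) [345.531 134.268] [317.463 198.871]
(695, 0, 215) [374.814 129.179] [295.062 220.182]
```

View pics/f1.png

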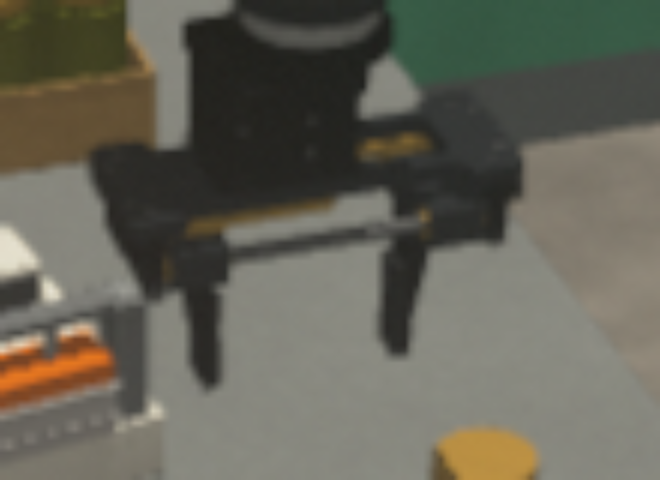

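View pics/f2.png

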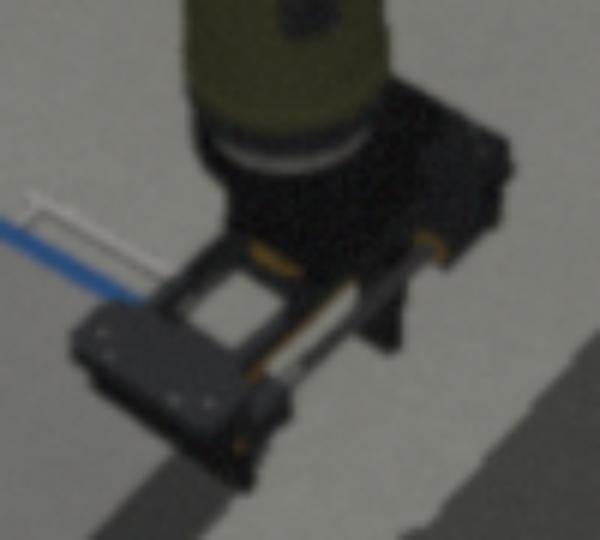

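```bash
python3 - <<'E'
from look import *
s=shot('side'); c=shot('scene','c5.png')
print(tri([ray(s,(344,134.5)),ray(c,(320.8,198.2))]))
print(tri([ray(s,(375.6,128.5)),ray(c,(295.7,221.5))]))
E
```

```text
4.55 [ 532.487 -253.019   32.247] [-3.142  0.     1.635] [-0.389  0.841 -0.052] 0.16055335930652292
[599.261   4.07  213.746]
[697.84    3.604 214.86 ]
```

Both fixed cameras put the fingertips about 27 mm above the reported TCP: about 214 against 187 at the start. The jaws also shut on air above the bar. So the real finger end is z_reported + 27 mm. I'll open, go down by that much while watching the force, and grip again.

Call:
send_rows(steps="-0.32 0 0 0 0;-0.32 0 0 0 0;-0.32 0 0 0 0;-0.32 0 0 0 0;-0.32 0 0 0 0")

```text
clock: 5.07
position: [532.5, -253.0, 32.3]
tool_rot: [3.142, 0.0, 1.635]
contact_force: [0.6, 0.9, -0.2]
opening: 25.4
```

Call:
send_rows(steps="-0.32 0 0 -0.007 0;-0.32 0 0 -0.014 0;-0.32 0 0 -0.02 0;-0.32 0 0 -0.025 0;-0.32 0 0 -0.025 0")

```text
clock: 5.48
position: [531.3, -252.4, 5.4]
tool_rot: [-3.139, -0.001, 1.635]
contact_force: [0.2, -0.0, -0.1]
opening: 29.3
```

Call:
send_rows(steps="-1 0 0 0 0;-1 0 0 0 0;-1 0 0 0 0;-1 0 0 0 0;-1 0 0 0 0")

```text
clock: 5.9
position: [533.0, -253.1, 7.7]
tool_rot: [3.14, 0.0, 1.635]
contact_force: [0.4, 0.1, 0.1]
opening: 9.9
```

Call:
send_rows(steps="-1 0 0 0 0;-1 0 0 0 0;-1 -0.005 0 0 0;-1 -0.012 -0.001 0 0;-1 -0.02 -0.001 0 0")

```text
clock: 6.32
position: [512.5, -254.4, 7.7]
tool_rot: [3.141, 0.001, 1.635]
contact_force: [0.9, -2.5, 1.4]
opening: 10.0
```

```bash
python3 - <<'E'
from look import *
w=shot('wrist','w5.png')
E
```

```text
6.3167 [ 512.473 -254.442    7.684] [3.141 0.001 1.635] [ 0.913 -2.516  1.351] 10.026013751725436
```

View pics/w5.png

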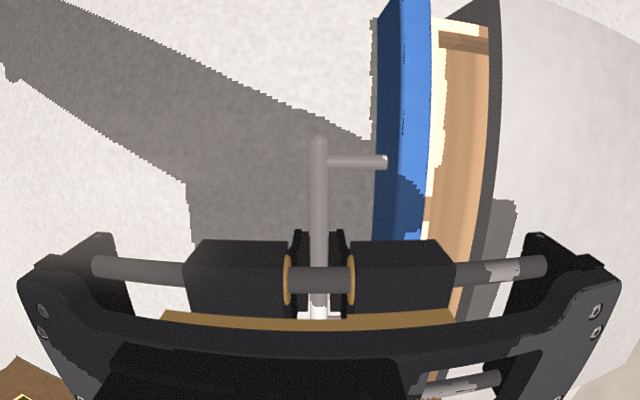

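The bar is held (opening about 10 mm) and the drawer follows. I'll continue the pull.

Call:
send_rows(steps="-1 -0.015 -0.001 0 0;-1 -0.03 -0.002 0 0;-1 -0.045 -0.003 0 0;-1 -0.06 -0.004 0 0;-1 -0.072 -0.0045 0 0")

```text
clock: 6.78
position: [439.1, -259.1, 7.7]
tool_rot: [3.141, 0.001, 1.634]
contact_force: [2.0, -2.4, 2.2]
opening: 10.2
```

Call:
send_rows(steps="-1 -0.015 -0.001 0 0;-1 -0.03 -0.002 0 0;-1 -0.045 -0.003 0 0;-1 -0.058 -0.0035 0 0;-1 -0.068 -0.0045 0 0")

```text
clock: 7.2
position: [371.3, -263.5, 7.6]
tool_rot: [3.141, 0.001, 1.634]
contact_force: [1.2, -1.0, 1.9]
opening: 10.0
```

Call:
send_rows(steps="-1 0 0 0 0;-1 0 0 0 0;-1 0 0 0 0")

```text
clock: 7.45
position: [372.2, -263.4, 7.6]
tool_rot: [-3.142, 0.0, 1.635]
contact_force: [-1.0, -2.5, 5.5]
opening: 10.0
```

```bash
python3 - <<'E'
from look import *
w=shot('wrist','w6.png'); s=shot('side','s6.png')
E
```

```text
7.45 [ 372.224 -263.387    7.602] [-3.142  0.     1.635] [-1.043 -2.511  5.539] 9.97348208312145
```

View pics/w6.png

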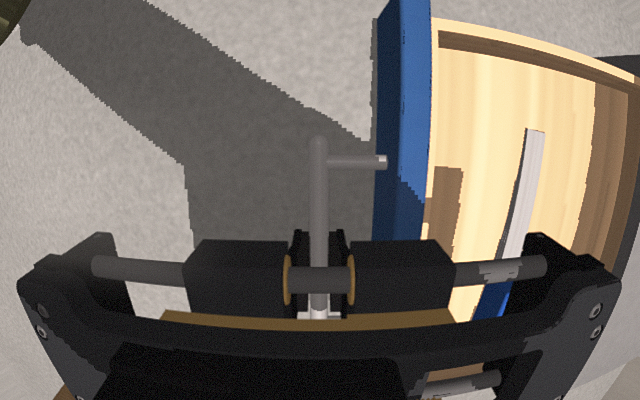

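View pics/s6.png

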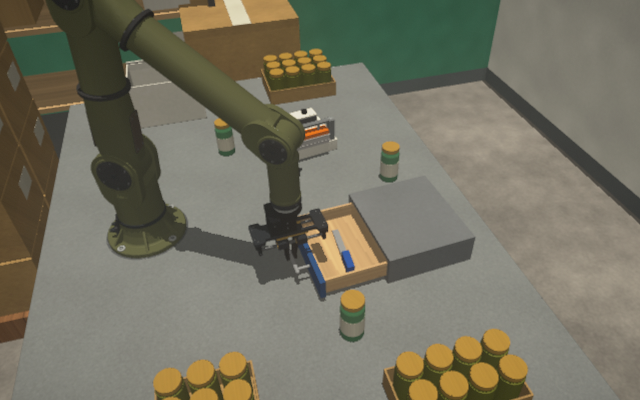

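The drawer is out by about 160 mm. The gauge lies in it with its blade towards +y: side view tip at (336,231), handle at (348,260). I'll release and lift.

Call:
send_rows(steps="-0.32 0 0 0 0;-0.32 0 0 0 0;-0.32 0 0 0 0;-0.32 0 0 0 0;-0.32 0 0 0.01 0")

```text
clock: 7.97
position: [370.7, -261.5, 15.5]
tool_rot: [-3.138, -0.003, 1.635]
contact_force: [-0.4, 0.5, -0.4]
opening: 28.2
```

Call:
send_rows(steps="-0.32 0 0 0.03 0;-0.32 0 0 0.06 0;-0.1 0.02 0 0.1 0;0 0.05 0 0.13 0;0 0.07 0 0.13 0")

```text
clock: 8.38
position: [447.5, -264.6, 154.9]
tool_rot: [3.131, 0.005, 1.634]
contact_force: [1.7, -0.9, 0.2]
opening: 40.3
```

```bash
python3 - <<'E'
from look import *
D={k:shot(k,k+'7.png') for k in ['wrist','side','scene']}
for l,z in [('gauge',22),('gauge_grip',43),('blade_tip',22),('cabinet_drawer0_handle',47)]:
  for k in D:
    for x in viewer.landmark_of(k,l)[:2]: print(l,k,round(x['score'],2),np.array(x['location']),onz(D[k],x['location'],z,k=='wrist'))
E
```

```text
8.3833 [ 447.52  -264.62   154.861] [3.131 0.005 1.634] [ 1.743 -0.878  0.204] 40.30435887441837
gauge wrist 0.77 [368.9 228.6] [ 510.624 -319.835   22.   ]
gauge side 0.76 [348.8 267.4] [ 512.367 -326.804   22.   ]
gauge scene 0.64 [263. 168.] [ 501.696 -340.552   22.   ]
gauge scene 0.23 [463.5 230.1] [297.11  331.703  22.   ]
gauge_grip wrist 0.75 [374.8 236.5] [ 513.884 -320.393   43.   ]
gauge_grip side 0.55 [349.4 260. ] [ 515.768 -320.651   43.   ]
gauge_grip scene 0.61 [265.8 170.4] [ 516.165 -308.91    43.   ]
blade_tip wrist 0.75 [387.4 106.9] [ 516.728 -180.8     22.   ]
blade_tip side 0.73 [339.5 229.8] [ 530.324 -183.96    22.   ]
blade_tip scene 0.76 [292.2 192.2] [ 519.332 -184.596   22.   ]
cabinet_drawer0_handle wrist 0.9 [245.9 182.7] [ 373.849 -266.903   47.   ]
cabinet_drawer0_handle side 0.95 [289.3 255.6] [ 367.798 -263.68    47.   ]
cabinet_drawer0_handle side 0.45 [347.9 265.4] [ 505.172 -340.899   47.   ]
cabinet_drawer0_handle scene 0.93 [299.  151.6] [ 376.919 -277.744   47.   ]
```

View pics/wrist7.png

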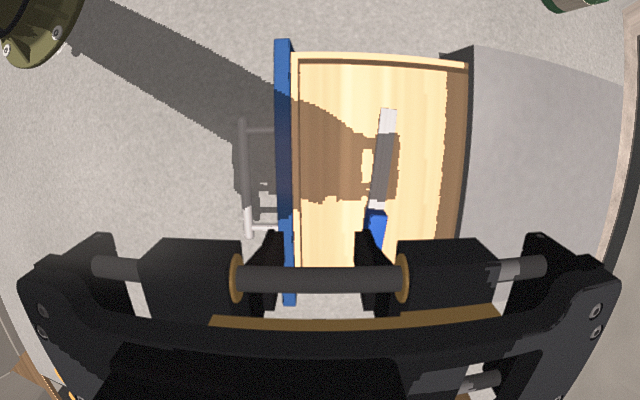

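Call:
send_rows(steps="0.2 0.02 -0.01 -0.01 -0.05;0.2 0.045 -0.03 -0.02 -0.1;0.2 0.062 -0.05 -0.02 -0.1;0.2 0.064 -0.055 -0.02 -0.1;0.2 0.064 -0.055 -0.02 -0.1")

```text
clock: 9.55
position: [506.5, -319.6, 126.6]
tool_rot: [-3.14, 0.0, 1.533]
contact_force: [-0.8, -0.1, -0.3]
opening: 51.8
```

Call:
send_rows(steps="0 0 0 0 0;0 0 0 0 0;0 0 0 0 0")

```text
clock: 9.8
position: [506.2, -317.1, 127.7]
tool_rot: [3.141, -0.0, 1.535]
contact_force: [-0.5, 0.2, -0.3]
opening: 44.9
```

```bash
python3 - <<'E'
from look import *
D={k:shot(k,k+'8.png') for k in ['wrist','side','scene']}
for l,z in [('gauge',22),('gauge_grip',43),('blade_tip',22),('cabinet_drawer0_handle',47)]:
  for k in D:
    for x in viewer.landmark_of(k,l)[:1]: print(l,k,round(x['score'],2),np.array(x['location']),onz(D[k],x['location'],z,k=='wrist'))
cv2.imwrite('pics/w8z.png',cv2.resize(D['wrist']['img'][60:280,240:440,::-1],None,fx=2.7,fy=2.7,interpolation=cv2.INTER_CUBIC))
cv2.imwrite('pics/s8z.png',cv2.resize(D['side']['img'][200:300,270:400,::-1],None,fx=6,fy=6,interpolation=cv2.INTER_CUBIC))
E
```

```text
9.8 [ 506.186 -317.119  127.686] [ 3.141 -0.     1.535] [-0.541  0.211 -0.345] 44.932471919865755
gauge wrist 0.62 [325.  188.6] [ 512.31  -320.398   22.   ]
gauge side 0.64 [347.3 268.2] [ 507.746 -328.33    22.   ]
gauge scene 0.61 [262.9 166.6] [ 497.029 -345.682   22.   ]
gauge_grip wrist 0.78 [326.1 197.7] [ 512.821 -323.741   43.   ]
gauge_grip side 0.66 [347.5 260.6] [ 510.374 -321.234   43.   ]
gauge_grip scene 0.68 [264.3 168.6] [ 513.343 -318.992   43.   ]
blade_tip wrist 0.91 [322.3  49.9] [ 514.26  -182.837   22.   ]
blade_tip side 0.9 [335.9 230.8] [ 519.364 -184.892   22.   ]
blade_tip scene 0.68 [290.  193.9] [ 529.528 -185.374   22.   ]
cabinet_drawer0_handle wrist 0.71 [177.1 144.2] [ 371.939 -264.013   47.   ]
cabinet_drawer0_handle side 0.6 [290.5 254. ] [ 372.107 -258.969   47.   ]
cabinet_drawer0_handle scene 0.83 [301.1 150.6] [ 368.284 -275.238   47.   ]
```

View pics/w8z.png

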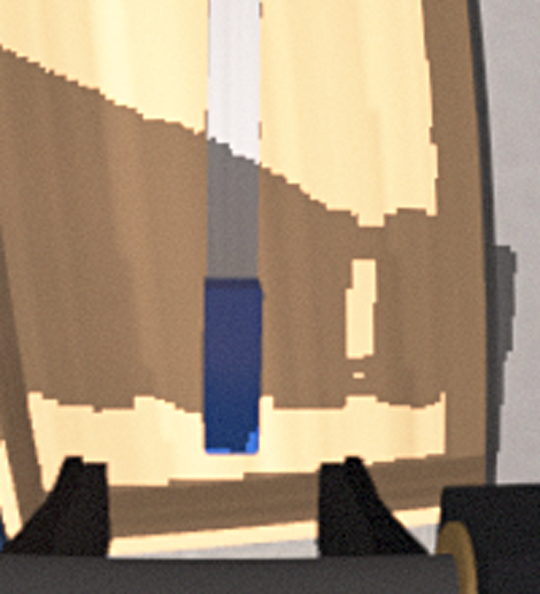

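View pics/s8z.png

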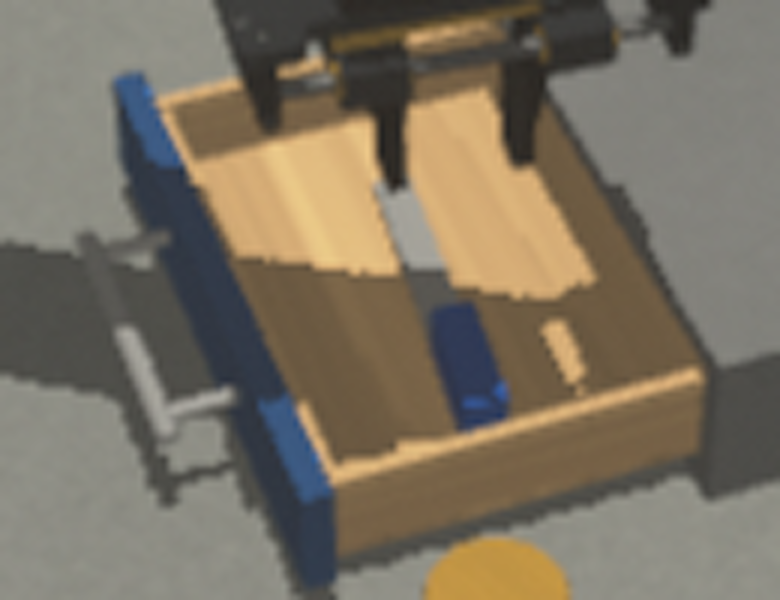

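```bash
python3 - <<'E'
from look import *
w=shot('wrist')
z=lambda x,y:(x/2.7+240-.3,y/2.7+60-.3)
for q in [(205,280),(262,280),(204,453),(259,453)]: print(q,onz(w,z(*q),52,True))
for q in [(208,5),(260,5)]: print(q,onz(w,z(*q),26,True))
# finger tips, expected at z=127.7+27
for q in [(108,458),(320,458)]: print('tip',[onz(w,z(*q),h,True) for h in (128,155)])
R=np.array(w['T'])[:3,:3];print(R)
E
```

```text
10.55 [ 506.559 -317.984  127.27 ] [3.142 0.    1.535] [0.466 1.128 0.055] 43.38572118322205
(205, 280) [ 504.653 -289.778   52.   ]
(262, 280) [ 523.401 -290.421   52.   ]
(204, 453) [ 501.938 -350.785   52.   ]
(259, 453) [ 521.151 -351.51    52.   ]
(208, 5) [ 508.936 -195.949   26.   ]
(260, 5) [ 527.043 -196.469   26.   ]
tip [array([ 479.543, -320.611,  128.   ]), array([ 483.618, -309.591,  155.   ])]
tip [array([ 533.213, -322.558,  128.   ]), array([ 529.861, -311.269,  155.   ])]
[[ 0.999 -0.035 -0.01 ]
 [-0.036 -0.959 -0.282]
 [ 0.     0.282 -0.959]]
```

The handle top face measures 61×19 mm, with centre (512.8,-320.6) and yaw 1.530. The fingertip spacing also confirms the 27 mm offset. I'll align and descend.

Call:
send_rows(steps="0 0.006 -0.0025 -0.02 -0.005;0 0.006 -0.0025 -0.045 -0.005;0 0.006 -0.0025 -0.07 -0.005;0 0.006 -0.0025 -0.08 -0.005;0 0.006 -0.0025 -0.08 -0.005")

```text
clock: 11.02
position: [510.4, -319.2, 44.3]
tool_rot: [-3.136, -0.003, 1.53]
contact_force: [-1.0, -0.4, -0.4]
opening: 43.4
```

Call:
send_rows(steps="0 0 0 -0.015 0;0 0 0 -0.03 0;0 0 0 -0.042 0;0 0 0 -0.047 0;0 0 0 -0.047 0")

```text
clock: 11.43
position: [512.0, -320.2, -0.3]
tool_rot: [-3.14, -0.001, 1.53]
contact_force: [-1.1, -1.1, -1.0]
opening: 43.7
```

```bash
python3 - <<'E'
from look import *
D={k:shot(k,k+'9.png') for k in ['wrist','side']}
a=cv2.resize(D['wrist']['img'][60:330,200:440,::-1],None,fx=1.6,fy=1.6); b=cv2.resize(D['side']['img'][180:300,280:400,::-1],None,fx=3.6,fy=3.6)
cv2.imwrite('pics/m9.png',np.hstack([a,b]))
E
```

```text
11.4333 [ 512.047 -320.229   -0.308] [-3.14  -0.001  1.53 ] [-1.113 -1.084 -0.981] 43.69560280764011
```

View pics/m9.png

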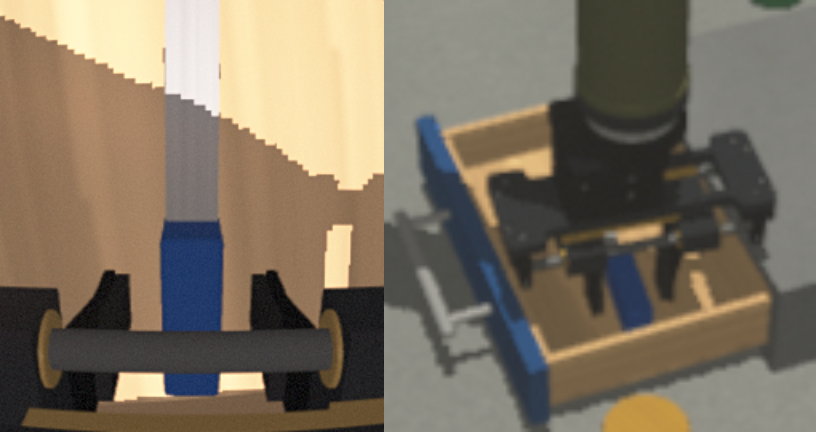

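The fingers straddle the handle, centred on it and parallel to it. Closing now.

Call:
send_rows(steps="-1 0 0 0 0;-1 0 0 0 0;-1 0 0 0 0;-1 0 0 0 0;-1 0 0 0 0")

```text
clock: 11.95
position: [512.7, -320.6, 0.6]
tool_rot: [3.141, 0.0, 1.53]
contact_force: [-0.4, 0.5, 1.6]
opening: 19.8
```

Call:
send_rows(steps="-1 0 0 0 0;-1 0 0 0 0;-1 0 0 0 0;-1 0 0 0 0")

```text
clock: 12.28
position: [512.7, -320.6, 0.6]
tool_rot: [3.141, 0.0, 1.53]
contact_force: [-0.8, 0.9, 3.3]
opening: 19.6
```

Call:
send_rows(steps="-1 0 0 0.01 0;-1 0 0 0.03 0;-1 0 0 0.055 0;-1 0 0 0.08 0;-1 0 0 0.1 0")

```text
clock: 12.7
position: [512.8, -320.7, 102.4]
tool_rot: [3.141, 0.001, 1.53]
contact_force: [0.1, 0.0, -0.3]
opening: 20.1
```

Call:
send_rows(steps="-1 0 0 0.02 0;-1 0 0 0.035 0;-1 0 0 0.04 0;-1 0 0 0.04 0;-1 0 0 0.04 0")

```text
clock: 13.12
position: [512.1, -320.3, 139.6]
tool_rot: [-3.141, -0.0, 1.53]
contact_force: [0.7, 0.2, -0.8]
opening: 19.9
```

```bash
python3 - <<'E'
from look import *
D={k:shot(k,k+'10.png') for k in ['wrist','side']}
a=cv2.resize(D['wrist']['img'][60:330,200:440,::-1],None,fx=1.6,fy=1.6); b=cv2.resize(D['side']['img'][120:300,250:410,::-1],None,fx=2.4,fy=2.4)
cv2.imwrite('pics/m10.png',np.hstack([a,b]))
E
```

```text
13.1167 [ 512.096 -320.265  139.635] [-3.141 -0.     1.53 ] [ 0.686  0.201 -0.808] 19.885524533159334
```

View pics/m10.png

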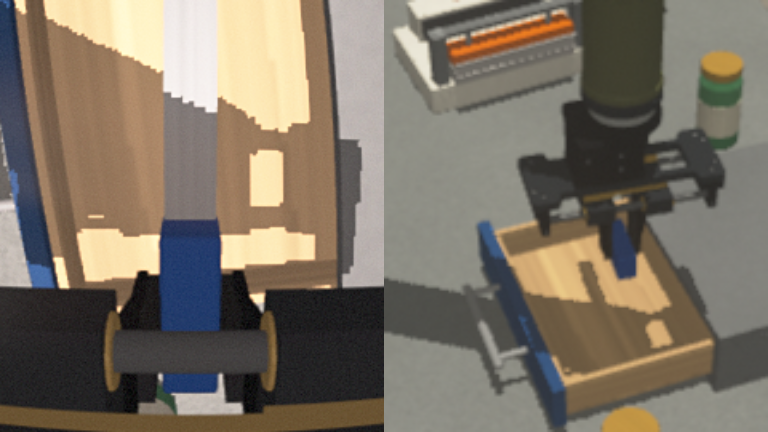

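The gauge is lifted, held straight (opening 20 mm) and clear of the drawer. I'll carry it at this height to a spot in front of and above the sealer and measure the sealer with the wrist camera.

Call:
send_rows(steps="-1 0.003 0.02 0.005 0;-1 0.006 0.05 0.01 0.03;-1 0.009 0.085 0.01 0.06;-1 0.012 0.12 0.01 0.09;-1 0.015 0.155 0.01 0.12")

```text
clock: 13.63
position: [526.7, -163.8, 149.0]
tool_rot: [-3.14, -0.001, 1.651]
contact_force: [1.0, 0.3, -1.5]
opening: 19.6
```

Call:
send_rows(steps="-1 0.003 0.035 0 0.03;-1 0.006 0.07 0 0.06;-1 0.009 0.105 0 0.076;-1 0.012 0.14 0 0.076;-1 0.015 0.17 0 0.076")

```text
clock: 14.05
position: [541.5, 7.4, 149.0]
tool_rot: [-3.14, -0.001, 1.727]
contact_force: [0.3, 0.5, -0.2]
opening: 19.7
```

Call:
send_rows(steps="-1 0 0.02 0 0;-1 0 0.035 0 0;-1 0 0.045 0 0;-1 0 0.045 0 0;-1 0 0.045 0 0")

```text
clock: 14.47
position: [542.1, 49.0, 149.5]
tool_rot: [-3.14, 0.001, 1.726]
contact_force: [0.0, -0.7, -1.6]
opening: 19.7
```

```bash
python3 - <<'E'
from look import *
D={k:shot(k,k+'11.png') for k in ['wrist','side','scene']}
for l,z in [('mouth',70),('lower_bar',70),('upper_bar',75.5),('sealer',0),('blade_tip',160)]:
  for k in D:
    for x in viewer.landmark_of(k,l)[:1]: print(l,k,round(x['score'],2),np.array(x['location']),onz(D[k],x['location'],z,k=='wrist'))
E
```

```text
14.4667 [542.128  48.971 149.537] [-3.14   0.001  1.726] [ 0.002 -0.712 -1.554] 19.73047394999033
mouth wrist 0.84 [330.6  22.5] [528.083 203.885  70.   ]
mouth side 0.89 [304.3 143. ] [524.675 199.93   70.   ]
mouth scene 0.81 [391.1 246.2] [517.512 199.97   70.   ]
lower_bar wrist 0.59 [330.8  20.2] [527.921 206.104  70.   ]
lower_bar side 0.61 [301.5 140.3] [519.532 218.279  70.   ]
upper_bar wrist 0.75 [327.1  19.8] [524.768 204.33   75.5  ]
upper_bar side 0.81 [308.1 141.5] [537.199 196.83   75.5  ]
upper_bar scene 0.86 [392.9 249.9] [527.967 211.785  75.5  ]
sealer wrist 0.89 [326.9  36.3] [526.084 206.97    0.   ]
sealer side 0.85 [305.3 162.3] [521.647 186.685   0.   ]
sealer scene 0.78 [387.7 261. ] [525.233 204.464   0.   ]
blade_tip wrist 0.69 [320.5   4. ] [520.967 189.236 160.   ]
blade_tip side 0.74 [304.2 120.6] [527.21 194.66 160.  ]
blade_tip scene 0.75 [389.5 228.7] [528.531 187.108 160.   ]
```

View pics/wrist11.png

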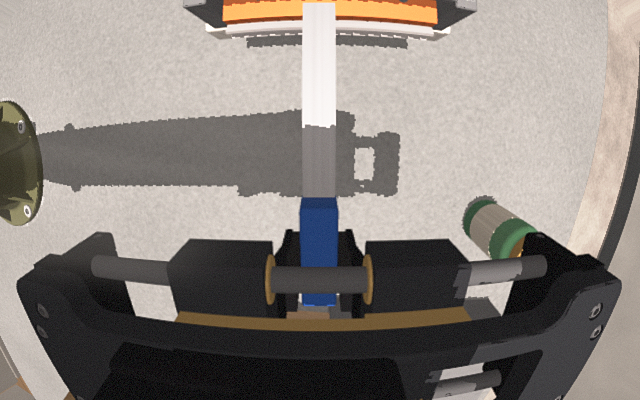

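View pics/side11.png

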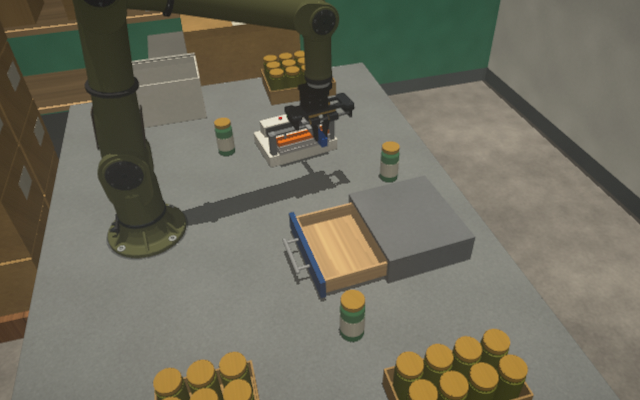

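```bash
python3 - <<'E'
import cv2
a=cv2.imread('pics/wrist11.png')[0:60,170:490]
cv2.imwrite('pics/w11z.png',cv2.resize(a,None,fx=2.5,fy=5,interpolation=cv2.INTER_CUBIC))
E
```

```text
(no output)
```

View pics/w11z.png

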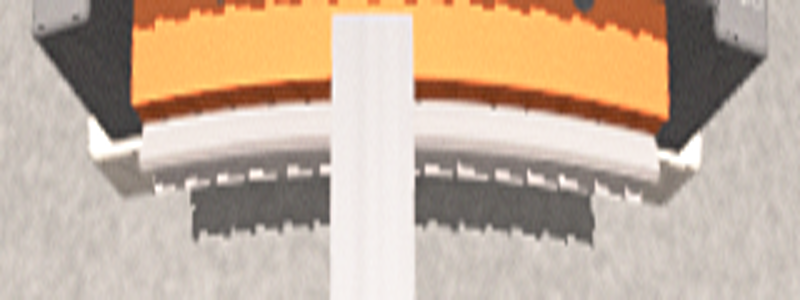

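```bash
python3 - <<'E'
from look import *
w=shot('wrist')
z=lambda x,y:(x/2.5+170-.3,y/5-.4)
def line(a,b,h):
    A=onz(w,z(*a),h,True);B=onz(w,z(*b),h,True); d=A-B; print(a,b,h,A,B,'len',np.linalg.norm(d),'mid',(A+B)/2,'yaw',np.arctan2(d[1],d[0])+np.pi/2, 'or',np.arctan2(-d[1],-d[0])+np.pi/2)
line((660,175),(142,170),63)   # lip front
line((658,150),(140,125),70)
line((668,118),(132,90),82)
line((668,130),(132,105),78)
line((767,58),(37,35),123)
line((650,203),(128,195),0)
line((702,150),(92,120),40)
E
```

```text
15.3667 [542.537  49.549 150.295] [3.141 0.    1.726] [-0.813  0.913 -0.927] 19.789649494902026
(660, 175) (142, 170) 63 [625.632 217.242  63.   ] [434.691 185.661  63.   ] len 193.53528920934372 mid [530.162 201.452  63.   ] yaw 1.7347059839211598 or -1.4068866696686335
(658, 150) (140, 125) 70 [621.858 219.7    70.   ] [434.713 192.866  70.   ] len 189.05950634014698 mid [528.285 206.283  70.   ] yaw 1.7132163968723668 or -1.4283762567174265
(668, 118) (132, 90) 82 [620.862 222.879  82.   ] [434.666 196.422  82.   ] len 188.06620790484067 mid [527.764 209.651  82.   ] yaw 1.71194203636335 or -1.4296506172264434
(668, 130) (132, 105) 78 [622.519 221.999  78.   ] [433.76  194.612  78.   ] len 190.73578839686243 mid [528.14  208.305  78.   ] yaw 1.7148848613987382 or -1.426707792191055
(767, 58) (37, 35) 123 [639.023 229.23  123.   ] [416.092 194.313 123.   ] len 225.64868330181173 mid [527.558 211.771 123.   ] yaw 1.7261615551307654 or -1.415431098459028
(650, 203) (128, 195) 0 [642.922 229.349   0.   ] [407.723 192.654   0.   ] len 238.0447495387557 mid [525.323 211.002   0.   ] yaw 1.7255648402163466 or -1.4160278133734465
(702, 150) (92, 120) 40 [651.219 235.838  40.   ] [403.114 200.586  40.   ] len 250.5969341753005 mid [527.166 218.212  40.   ] yaw 1.7119376251667358 or -1.4296550284230576
```

All estimates agree: mouth about (527,206), sealer yaw about 1.72, lip front near y≈199. The tip is at (521,188). I'll back off 30 mm, centre, and then lower the blade to just above the lower bar's level.

Call:
send_rows(steps="-1 0.006 -0.014 0 -0.003;-1 0.012 -0.029 0 -0.005;-1 0.012 -0.029 -0.02 -0.005;-1 0.012 -0.029 -0.05 -0.005;-1 0.012 -0.029 -0.075 -0.005")

```text
clock: 15.83
position: [555.4, 18.5, 74.5]
tool_rot: [3.14, 0.001, 1.719]
contact_force: [-0.4, 0.4, -1.3]
opening: 19.7
```

Call:
send_rows(steps="-1 0 0 -0.01 0;-1 0 0 -0.02 0;-1 0 0 -0.022 0;-1 0 0 -0.022 0;-1 0 0 -0.022 0")

```text
clock: 16.25
position: [555.7, 20.5, 54.6]
tool_rot: [3.139, 0.0, 1.721]
contact_force: [-0.8, -0.1, -0.7]
opening: 19.8
```

```bash
python3 - <<'E'
from look import *
D={k:shot(k,k+'12.png') for k in ['wrist','side','scene']}
for l,z in [('blade_tip',73),('gauge',73)]:
  for k in D:
    for x in viewer.landmark_of(k,l)[:1]: print(l,k,round(x['score'],2),np.array(x['location']),onz(D[k],x['location'],z,k=='wrist'))
a=cv2.resize(D['side']['img'][100:180,250:360,::-1],None,fx=7,fy=7,interpolation=cv2.INTER_CUBIC)
cv2.imwrite('pics/s12z.png',a)
cv2.imwrite('pics/w12z.png',cv2.resize(D['wrist']['img'][0:200,200:440,::-1],None,fx=3,fy=3,interpolation=cv2.INTER_CUBIC))
cv2.imwrite('pics/c12z.png',cv2.resize(D['scene']['img'][180:310,330:470,::-1],None,fx=4.6,fy=4.6,interpolation=cv2.INTER_CUBIC))
E
```

```text
16.25 [555.737  20.472  54.613] [3.139 0.    1.721] [-0.769 -0.107 -0.692] 19.83760546267293
blade_tip wrist 0.61 [318.3   3.6] [534.365 158.195  73.   ]
blade_tip side 0.55 [312.5 148.2] [542.217 158.402  73.   ]
blade_tip scene 0.85 [377.1 241.2] [530.617 160.18   73.   ]
gauge wrist 0.57 [318.4 239.8] [555.716  17.183  73.   ]
gauge side 0.58 [326.6 171. ] [552.908  26.702  73.   ]
```

View pics/s12z.png

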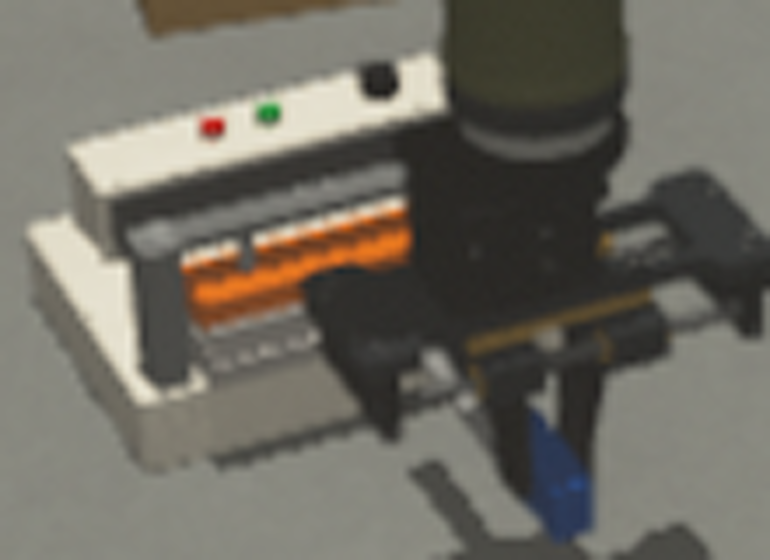

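View pics/w12z.png

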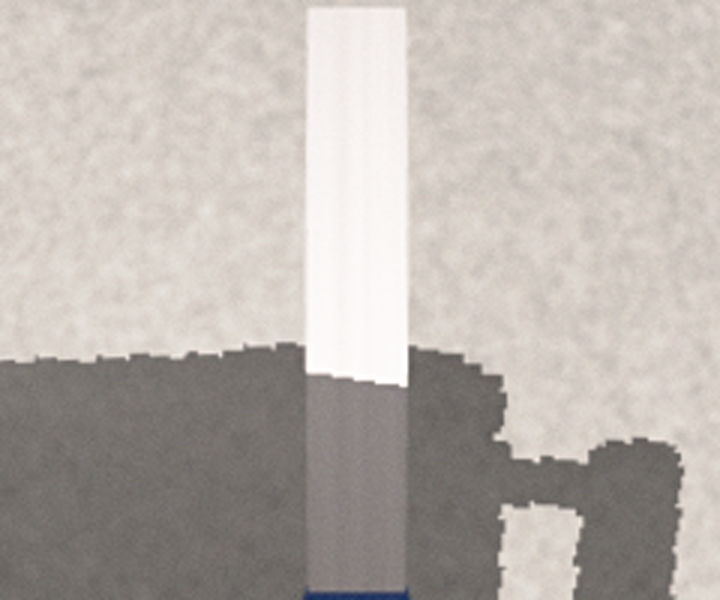

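View pics/c12z.png

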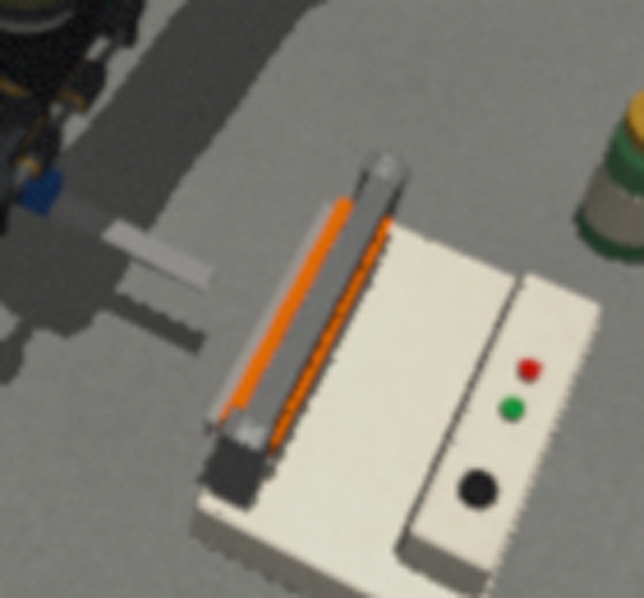

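```bash
python3 - <<'E'
from look import *
w=shot('wrist'); c=shot('scene')
p=(208/4.6+330-.4,278/4.6+180-.4)
for q in [(318.7,2.5)]:
  X=tri([ray(w,q,True),ray(c,p)]); print('tip top centre',X)
T0=np.array([555.2,20.6,0]); d=np.array([np.cos(1.721),np.sin(1.721),0])
for z in (72,75,78): print(z,'pred',proj(w,T0+140*d+[0,0,z+2.5],True),proj(c,T0+140*d+[0,0,z+2.5]),p, 'handle-front bottom', )
# handle/blade junction: top of blade at junction
for z in (72,75,78): print(z, proj(w,T0+30*d+[0,0,z+30],True))
print('junction obs row',592/3)
E
```

```text
16.7 [554.65   20.505  53.518] [3.141 0.    1.721] [-0.153  0.118 -1.417] 19.40402141654426
tip top centre [534.641 155.368  79.955]
72 pred [320.213   1.206] [376.116 241.537] (374.81739130434784, 240.03478260869565) handle-front bottom
75 pred [320.244  -0.512] [376.23  240.978] (374.81739130434784, 240.03478260869565) handle-front bottom
78 pred [320.276  -2.283] [376.344 240.417] (374.81739130434784, 240.03478260869565) handle-front bottom
72 [320.494 203.978]
75 [320.534 205.842]
78 [320.576 207.778]
junction obs row 197.33333333333334
```

The tip triangulates to (534.6,155,80), which matches prediction within a few mm, and the blade looks square and level. I'll lower a bit and advance, watching the force.

Call:
send_rows(steps="-1 -0.001 0.005 -0.002 0;-1 -0.003 0.015 -0.003 0;-1 -0.005 0.025 -0.003 0;-1 -0.006 0.035 -0.003 0;-1 -0.006 0.038 -0.003 0")

```text
clock: 17.22
position: [548.0, 62.0, 50.3]
tool_rot: [3.141, -0.001, 1.724]
contact_force: [0.3, 0.5, -0.5]
opening: 19.6
```

```bash
python3 - <<'E'
from look import *
D={k:shot(k,k+'13.png') for k in ['wrist','side','scene']}
a=cv2.resize(D['wrist']['img'][0:120,200:440,::-1],None,fx=3,fy=3,interpolation=cv2.INTER_CUBIC)
b=cv2.resize(D['side']['img'][100:170,250:370,::-1],None,fx=6,fy=3.4,interpolation=cv2.INTER_CUBIC)
cv2.imwrite('pics/m13.png',np.vstack([a,b]))
E
```

```text
17.2167 [547.983  62.04   50.29 ] [ 3.141 -0.001  1.724] [ 0.319  0.45  -0.521] 19.59841603000351
```

View pics/m13.png

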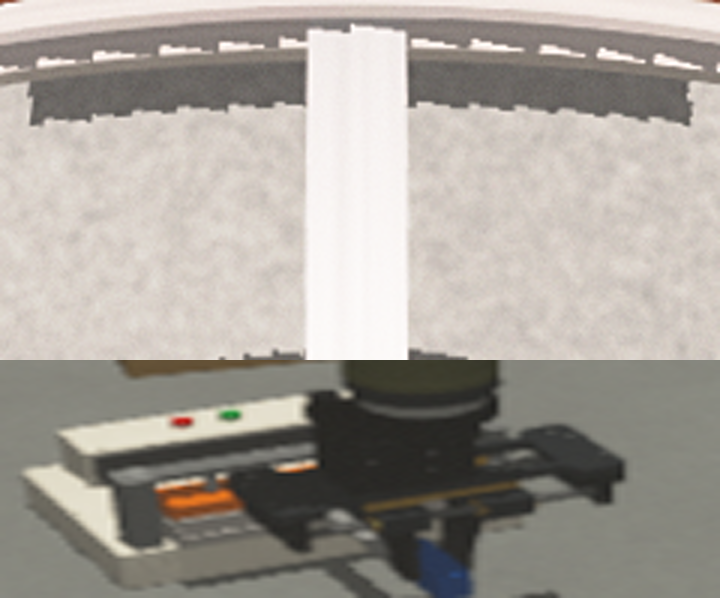

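The tip has reached the shaded lip region (jagged shadow edge at the tip, rows 8–10) and no force shows yet. Advancing in small steps.

Call:
send_rows(steps="-1 -0.0005 0.003 0 0;-1 -0.001 0.006 0 0;-1 -0.0015 0.009 0 0;-1 -0.0015 0.01 0 0;-1 -0.0015 0.01 0 0")

```text
clock: 17.78
position: [547.0, 68.9, 50.3]
tool_rot: [3.141, -0.0, 1.721]
contact_force: [1.3, 0.6, -1.0]
opening: 19.5
```

Call:
send_rows(steps="-1 -0.0005 0.003 0 0;-1 -0.001 0.006 0 0;-1 -0.0015 0.009 0 0;-1 -0.0015 0.01 0 0;-1 -0.0015 0.01 0 0")

```text
clock: 18.2
position: [545.4, 79.1, 50.2]
tool_rot: [-3.142, -0.0, 1.722]
contact_force: [0.4, -0.2, -2.2]
opening: 19.5
```

```bash
python3 - <<'E'
from look import *
D={k:shot(k,k+'14.png') for k in ['wrist','side','scene']}
a=cv2.resize(D['wrist']['img'][0:120,200:440,::-1],None,fx=3,fy=3,interpolation=cv2.INTER_CUBIC)
b=cv2.resize(D['scene']['img'][200:280,340:460,::-1],None,fx=6,fy=3.4,interpolation=cv2.INTER_CUBIC)
cv2.imwrite('pics/m14.png',np.vstack([a,b]))
E
```

```text
18.2 [545.399  79.08   50.248] [-3.142 -0.     1.722] [ 0.384 -0.155 -2.186] 19.4805826860527
```

View pics/m14.png

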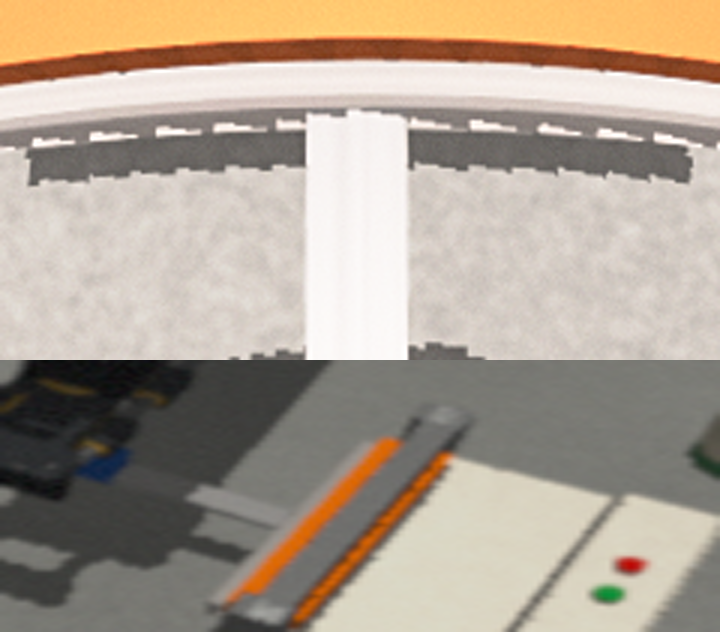

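The blade runs under the upper lip (row 37 in the wrist view), so the tip should be about 10 mm past the mouth. I'll go 10 mm further, then lower to feel the lower bar.

Call:
send_rows(steps="-1 -0.0005 0.003 0 0;-1 -0.001 0.006 0 0;-1 -0.0015 0.008 0 0;-1 -0.0015 0.008 0 0;-1 -0.0015 0.008 0 0")

```text
clock: 18.77
position: [543.8, 87.0, 50.1]
tool_rot: [-3.141, -0.0, 1.721]
contact_force: [-1.0, 0.6, -2.6]
opening: 19.9
```

Call:
send_rows(steps="-1 0 0 -0.0005 0;-1 0 0 -0.001 0;-1 0 0 -0.001 0;-1 0 0 -0.001 0")

```text
clock: 19.1
position: [544.2, 86.4, 49.4]
tool_rot: [3.141, 0.0, 1.721]
contact_force: [-0.0, -0.1, -1.6]
opening: 20.0
```

Call:
send_rows(steps="-1 0 0 -0.0005 0;-1 0 0 -0.001 0;-1 0 0 -0.001 0;-1 0 0 -0.001 0")

```text
clock: 19.43
position: [544.2, 86.4, 48.4]
tool_rot: [3.141, 0.0, 1.721]
contact_force: [0.2, 0.2, -0.5]
opening: 19.8
```

Call:
send_rows(steps="-1 0 0 -0.0005 0;-1 0 0 -0.001 0;-1 0 0 -0.001 0;-1 0 0 -0.001 0")

```text
clock: 19.77
position: [544.3, 86.3, 47.6]
tool_rot: [3.141, 0.0, 1.721]
contact_force: [-0.6, -0.2, 1.6]
opening: 19.4
```

Call:
send_rows(steps="-1 0 0 -0.0005 0;-1 0 0 -0.001 0;-1 0 0 -0.001 0;-1 0 0 -0.001 0")

```text
clock: 20.1
position: [544.2, 86.3, 46.4]
tool_rot: [3.141, 0.0, 1.721]
contact_force: [-0.1, -1.6, 1.8]
opening: 19.7
```

Contact with the lower bar shows at reported z≈48 (Fz rose from -1 to +1.7). I'll ease back up 1.2 mm so the blade isn't pried, then advance and average the force between steps.

Call:
send_rows(steps="-1 0 0 0.0012 0;-1 0 0 0.0012 0;-1 -0.0005 0.003 0.0012 0;-1 -0.0008 0.005 0.0012 0;-1 -0.0008 0.005 0.0012 0")

```text
clock: 20.52
position: [542.8, 92.6, 47.3]
tool_rot: [-3.141, -0.001, 1.722]
contact_force: [-0.2, 0.6, -0.1]
opening: 19.5
```

```bash
cat > f.py <<'E'
from look import *
F=[];M=[]
for i in range(8):
    viewer.get_image('wrist'); r=status.sense(); F.append(r['contact_force']);M.append(r['torque'])
p=r['position'];d=np.array([np.cos(1.721),np.sin(1.721),0])
F=np.array(F);print('t',r['clock'],'pos',p,'F',F.mean(0),'+-',F.std(0)/8**.5,'drag',-(F@d).mean(),'tipdepth',(p+140*d-[527,206,0])@d,'M',np.mean(M,0),r['tool_rot'])
E
python3 f.py
```

```text
20.5167 [542.815  92.588  47.294] [-3.141 -0.001  1.722] [-0.155  0.65  -0.145] 19.525696222813863
t 20.9167 pos [543.161  91.441  47.42 ] F [-0.253  0.341 -0.344] +- [0.153 0.237 0.208] drag -0.37522967692107534 tipdepth 24.31300675371868 M [ 0.101 -0.001  0.003] [-3.142  0.     1.721]
```

Call:
send_rows(steps="-1 -0.0005 0.003 0 0;-1 -0.001 0.006 0 0;-1 -0.0015 0.009 0 0;-1 -0.0015 0.01 0 0;-1 -0.0015 0.01 0 0")

```text
clock: 21.33
position: [541.6, 102.1, 47.5]
tool_rot: [-3.142, -0.0, 1.722]
contact_force: [0.3, 0.6, -0.7]
opening: 19.7
```

```bash
python3 f.py
```

```text
21.3333 [541.563 102.098  47.465] [-3.142 -0.     1.722] [ 0.31   0.649 -0.698] 19.654480341090945
t 21.7333 pos [541.728 101.498  47.46 ] F [-0.238  0.948 -0.823] +- [0.163 0.202 0.151] drag -0.9729296422589716 tipdepth 34.47034038990639 M [0.243 0.066 0.012] [3.142 0.    1.721]
```

Call:
send_rows(steps="-1 -0.0005 0.002 0 0;-1 -0.0005 0.004 0 0;-1 -0.001 0.006 0 0;-1 -0.001 0.007 0 0;-1 -0.001 0.007 0 0")

```text
clock: 22.15
position: [541.0, 108.0, 47.6]
tool_rot: [3.141, 0.001, 1.721]
contact_force: [0.0, -3.0, 0.9]
opening: 20.0
```

```bash
python3 f.py
```

```text
22.15 [540.96  108.019  47.597] [3.141 0.001 1.721] [ 0.02  -3.026  0.928] 19.99969811621712
t 22.55 pos [540.859 108.33   47.518] F [ 0.975 -3.374  0.068] +- [0.105 0.258 0.202] drag 3.482171807365744 tipdepth 41.35581234815699 M [-0.715 -0.181 -0.026] [3.141 0.    1.721]
```

First drag appeared between tip depths 34 and 41 mm (now about 3.5 N). Continuing in small steps.

Call:
send_rows(steps="-1 -0.0003 0.002 0 0;-1 -0.0006 0.004 0 0;-1 -0.0008 0.005 0 0;-1 -0.0008 0.005 0 0")

```text
clock: 22.88
position: [539.9, 114.0, 47.5]
tool_rot: [3.141, -0.0, 1.721]
contact_force: [1.0, -3.0, 0.1]
opening: 19.8
```

```bash
python3 f.py
```

```text
22.8833 [539.898 113.964  47.541] [ 3.141 -0.     1.721] [ 0.964 -2.973  0.083] 19.82409500963195
t 23.2833 pos [539.857 113.962  47.485] F [ 0.463 -2.475 -0.084] +- [0.147 0.127 0.127] drag 2.5166273838695807 tipdepth 47.074224070058754 M [-0.505 -0.131 -0.022] [ 3.141 -0.     1.721]
```

Call:
send_rows(steps="-1 -0.0003 0.002 0 0;-1 -0.0006 0.004 0 0;-1 -0.0008 0.005 0 0;-1 -0.0008 0.005 0 0")

```text
clock: 23.62
position: [539.3, 118.4, 47.6]
tool_rot: [3.141, 0.0, 1.721]
contact_force: [1.2, -4.9, 1.2]
opening: 19.9
```

```bash
python3 f.py
```

```text
23.6167 [539.253 118.364  47.582] [3.141 0.    1.721] [ 1.164 -4.929  1.22 ] 19.86921555788876
t 24.0167 pos [539.213 118.413  47.53 ] F [ 1.047 -4.686  0.997] +- [0.176 0.144 0.256] drag 4.78979832140063 tipdepth 51.57173545427103 M [-0.928 -0.167 -0.013] [3.141 0.    1.721]
```

Call:
send_rows(steps="-1 -0.0003 0.002 0 0;-1 -0.0006 0.004 0 0;-1 -0.0009 0.006 0 0;-1 -0.0011 0.007 0 0;-1 -0.0011 0.007 0 0")

```text
clock: 24.43
position: [538.1, 125.2, 47.6]
tool_rot: [3.141, 0.001, 1.721]
contact_force: [1.1, -4.7, 1.5]
opening: 19.7
```

```bash
python3 f.py; python3 - <<'E'
from look import *
D={k:shot(k,k+'15.png') for k in ['wrist','side','scene']}
cv2.imwrite('pics/w15z.png',cv2.resize(D['wrist']['img'][0:260,180:460,::-1],None,fx=2.3,fy=2.3,interpolation=cv2.INTER_CUBIC))
cv2.imwrite('pics/c15z.png',cv2.resize(D['scene']['img'][190:290,340:460,::-1],None,fx=6,fy=6,interpolation=cv2.INTER_CUBIC))
E
```

```text
24.4333 [538.126 125.21   47.584] [3.141 0.001 1.721] [ 1.117 -4.698  1.458] 19.719509540865317
t 24.8333 pos [538.144 125.234  47.567] F [ 0.869 -4.617  1.315] +- [0.223 0.222 0.128] drag 4.694616354006996 tipdepth 58.47574480510725 M [-1.003 -0.202 -0.015] [3.141 0.    1.721]
24.8333 [538.144 125.234  47.567] [3.141 0.    1.721] [ 1.206 -4.067  1.45 ] 19.72479056680561
```

View pics/w15z.png

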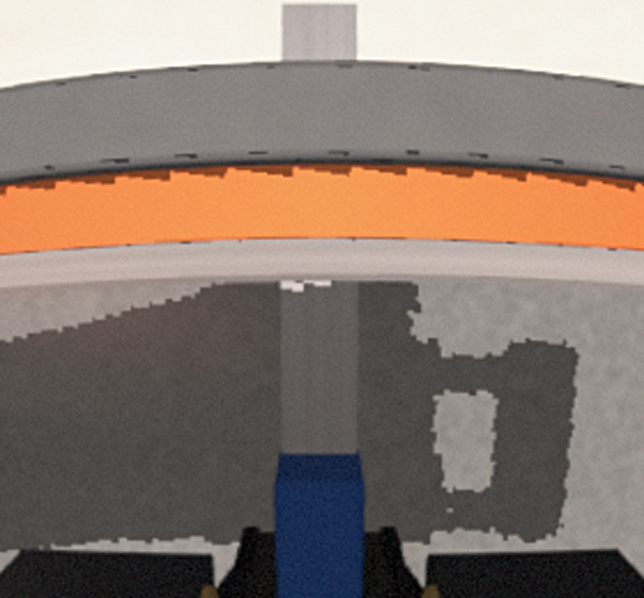

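View pics/c15z.png

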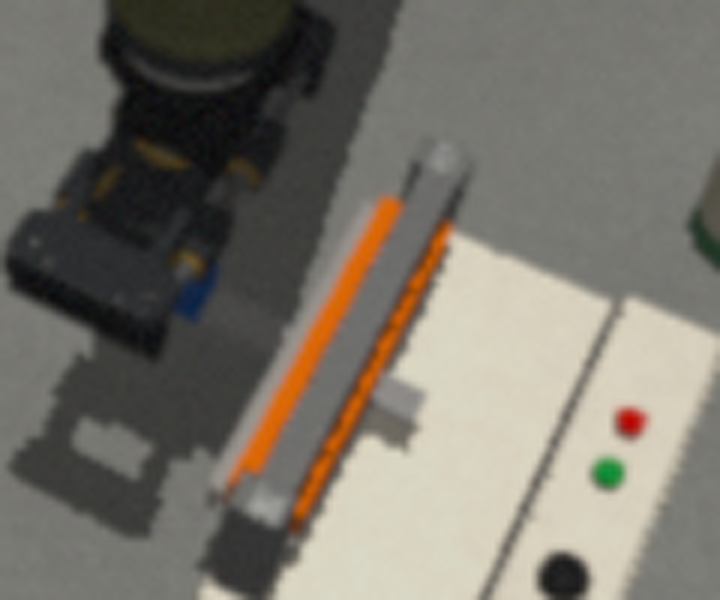

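View pics/side15.png

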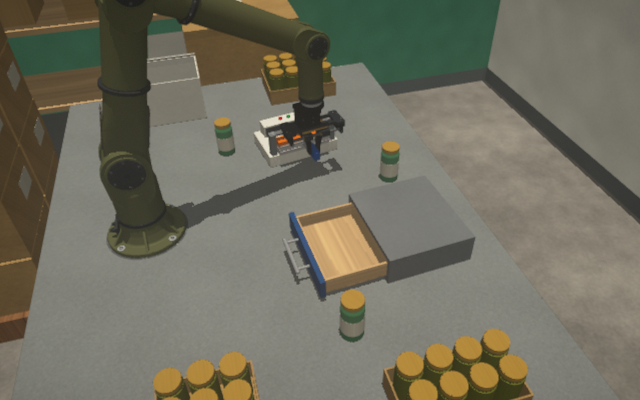

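The tip shows about 22 mm beyond the back of the bars, the blade is square, and drag is steady at 4.7 N. As a cross-check of the lift, I'll measure the bar's sub-pixel shift between the scene pictures before contact and now.

```bash
python3 - <<'E'
from look import *
c=shot('scene','scene16.png'); s=shot('side','side16.png')
X=np.array([500,200,80.])
print('px/mm up scene',proj(c,X+[0,0,1])-proj(c,X),'side',proj(s,X+[0,0,1])-proj(s,X))
def diff(a,b,box):
    a=cv2.imread('pics/'+a).astype(float);b=cv2.imread('pics/'+b).astype(float)
    y0,y1,x0,x1=box;A=a[y0:y1,x0:x1].mean(2);B=b[y0:y1,x0:x1].mean(2)
    gx=cv2.Sobel(A,-1,1,0)/8;gy=cv2.Sobel(A,-1,0,1)/8;return A,B,gx,gy
def orange(fn,box):
    a=cv2.imread('pics/'+fn).astype(float)[box[0]:box[1],box[2]:box[3]]
    m=np.clip(a[:,:,2]-a[:,:,0]-40,0,None); yy,xx=np.mgrid[box[0]:box[1],box[2]:box[3]]
    return (m*xx).sum()/m.sum(),(m*yy).sum()/m.sum(),m.sum()
# scene: gap-free part of front orange strip
for f in ['scene11.png','scene12.png','scene13.png','scene14.png','scene15.png','scene16.png']:
    print(f,orange(f,(232,262,380,402)))
def sub(a,b,box):
    A=cv2.imread('pics/'+a,0)[box[0]:box[1],box[2]:box[3]].astype(np.float32);B=cv2.imread('pics/'+b,0)[box[0]:box[1],box[2]:box[3]].astype(np.float32)
    W=np.eye(2,3,dtype=np.float32)
    cc,W=cv2.findTransformECC(A,B,W,cv2.MOTION_TRANSLATION,(3,200,1e-6));return W[:,2]
for f in ['scene13.png','scene14.png','scene15.png','scene16.png']:
    print(f,'static box',sub('scene12.png',f,(225,300,440,460)))
E
```

```text
24.9833 [538.133 125.215  47.575] [3.141 0.    1.721] [ 0.854 -5.117  1.131] 19.814747582078013
px/mm up scene [ 0.052 -0.188] side [-0.016 -0.25 ]
scene11.png (np.float64(393.3316911460012), np.float64(248.36691376214375), np.float64(21719.0))
scene12.png (np.float64(393.31673831646094), np.float64(248.37368834650766), np.float64(21633.0))
scene13.png (np.float64(393.33396610797297), np.float64(248.37438651727012), np.float64(21598.0))
scene14.png (np.float64(393.32324685571075), np.float64(248.37336984266952), np.float64(21547.0))
scene15.png (np.float64(393.25265785337893), np.float64(248.25362854765646), np.float64(21634.0))
scene16.png (np.float64(393.25087719298244), np.float64(248.24298245614034), np.float64(21660.0))
scene13.png static box [-0.012 -0.004]
scene14.png static box [-0.009  0.009]
scene15.png static box [-0.01   0.008]
scene16.png static box [-0.019 -0.001]
```

```bash
python3 - <<'E'
import cv2,numpy as np
a=cv2.imread('pics/side12.png');b=cv2.imread('pics/side16.png')
cv2.imwrite('pics/cmp.png',np.hstack([cv2.resize(x[110:170,250:310],None,fx=6.5,fy=6.5,interpolation=cv2.INTER_CUBIC) for x in (a,b)]))
for f in ['side0','side11','side12','side13','side14','side15','side16']:
    m=cv2.imread(f'pics/{f}.png').astype(float); o=np.clip(m[:,:,2]-m[:,:,0]-30,0,None)
    out=[]
    for c in range(276,290,1):
        col=o[125:152,c]; out.append((col*np.arange(125,152)).sum()/max(col.sum(),1))
    print(f,np.round(out,2))
E
```

```text
side0 [138.53 139.9  140.74 140.95 141.   140.71 140.35 140.4  140.95 140.94
 140.   139.04 138.66 138.48]
side11 [138.45 139.9  140.74 140.97 141.   140.72 140.33 140.4  140.96 140.93
 140.02 139.04 138.66 138.47]
side12 [138.45 139.91 140.75 140.97 141.   140.71 140.34 140.4  140.97 140.92
 140.03 139.02 138.66 138.48]
side13 [138.51 139.92 140.74 140.96 140.99 140.74 140.33 140.4  140.96 140.95
 140.01 139.82 140.57 141.76]
side14 [138.52 139.92 140.74 140.97 141.   140.73 140.35 140.42 140.97 140.95
 140.5  140.37 140.95 142.9 ]
side15 [138.15 139.35 140.23 140.37 140.12 140.08 139.72 140.07 140.5  140.6
 140.99 141.86 143.02   0.  ]
side16 [138.17 139.35 140.23 140.35 140.14 140.07 139.73 140.07 140.51 140.58
 140.99 141.83 143.06   0.  ]
```

View pics/cmp.png

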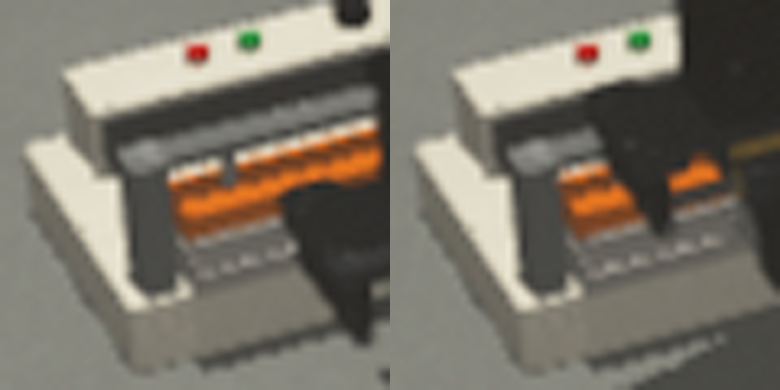

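The side camera shows the orange bar about 0.55 px higher than before contact. At 0.25 px/mm that is roughly 2 mm. Blade geometry gives 1.3–1.6 mm and drag (4.7 N) about 1.4 mm, all inside 0.5–3.5 mm. The arm is still, so I'll hand in.

```bash
python3 - <<'E'
from look import *
print(np.abs(r['qd']).max())
from bench import close_job
print(close_job())
E
```

```text
25.0833 [538.109 125.213  47.564] [3.141 0.    1.721] [ 1.052 -4.76   1.117] 19.75896065114651
0.002364935074990816
the job is handed in; nothing more can be done
None
```

I opened the drawer about 160 mm by its handle and lifted the gauge out. I then slid its blade flat and square between the sealer bars and handed the job in at 25 s, with the arm still holding it. The job gave no verdict.

**Last checks before hand-in:**
- **Grip:** the fingers were at 19.8 mm on the 20 mm handle, with all joint speeds below 0.003 rad/s.
- **Depth and angle:** the tip was about 58 mm in and showing out the back of the bars. Tool yaw was 1.721 rad against about 1.72 measured for the sealer.
- **Drag and support:** drag was steady at about 4.7 N. The net upward force on the blade shows it resting on the lower bar.
- **Jars:** I saw no change in them in the pictures, but did not measure them.

**Upper bar lift, three estimates that differ somewhat:**

| Method | Lift |
|---|---|
| Blade taper past first touch | 1.3–1.6 mm |
| Drag force | about 1.4 mm |
| Side camera, bar shift (partly disturbed by the gripper's shadow) | about 2 mm |

All three are inside the 0.5–3.5 mm limits. A try with the scene camera gave no usable figure.

**What disagreed:**
- **Finger length:** the real fingertips end about 27 mm short of the reported TCP, so my first try at the handle closed on air just above the bar. The cameras confirmed the offset, and I corrected every height by it.
- **Levelness:** I inferred it from how the blade met the lower bar and did not measure it directly.

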